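Clip the drip basket on the sprung snap hook

ROBOT

A 6-joint arm with a two-finger parallel gripper is mounted at the origin on the work surface. World frame = base frame: x ahead of the robot, y to its left, z up, the work surface at z = 0. Lengths are in m, angles in rad, forces in N, time in s.
With the tool pointing down it reaches from about 0.375 to 0.975 m from the base axis. Payload 3.8 kg.
Tool frame: the origin (TCP) lies midway between the tips of the shut fingers; the grasp point (between the pads) lies 19 mm behind it; y points along the fingers, z is the direction in which the jaws open and shut, and the axes are right-handed (so a half turn about y gives the same grasp; the last joint's range is limited). The gripper opens to 88 mm and grips with 3 to 60 N. Pads are 18 mm wide; open, the fingers measure 123 mm over their backs; the gripper's body (75 mm by 187 mm) begins 45 mm behind the grasp point.
Start: joints at [-1.175, 0.264, 1.604, -0, 1.274, -0.037], TCP at [0.283, -0.613, 0.239] pointing down, gripper open.
Joint ranges: [-2.63, 2.63], [-0.94, 2.18], [0.31, 2.57], [-1.31, 4.45], [0, 2.66], [-2.55, 2.55]. Speed limits (rad/s): [2.57, 2.57, 3.14, 3.14, 3.14, 3.14].

INTERFACE

Orientations are given as a rotation vector (axis times angle).
In Python, from cell import * gives the robot as it stands.
- The arm moves only by the tool arm_command, never from a script. Its argument "commands" is a list of rows, each an object of numbers: "wx", "wy", "wz": the turn, a rotation vector about the tool's x, y, z in units of 10 degrees (1.0 is 10 degrees); "dx", "dy", "dz": the shift along the tool's x, y, z in mm; "fingers": the finger opening in mm, from 0 to 88.1. A call has exactly 10 rows; each row shifts and turns the commanded pose from where the row before left it, along the tool's axes as they then stand; what a row does not reach is not made up. A row lasts 1/8 s, in which the tool goes at most 62.5 mm and 10.7 degrees, less where a joint would pass 70% of its speed; a pose out of reach is approached as far as the arm can. A call with a gripper value outside its range is refused whole. The fingers move at their own pace and stop on an object; "newtons" is the grip in N (left out, the last holds). Time passes only in rows, so rows that do not move let the fingers close, or fill a call up. It gives the time, the measured TCP pose, the force and the opening at its end, in the units of the state.
- state(): the state, without advancing time (a new reading comes with each control period).
- read_camera(name): name is "scene" or "top" or "wrist"; returns the picture (400x640x3 uint8, red, green, blue); there is no depth.
- get_calibration(name): a dict with "camera_matrix" (3x3 intrinsics, pixels), "k1" (the pictures are not rectified: a ray, as slopes to the right and down, at radius r is drawn at 1 + k1 r^2 times it, then the intrinsics apply), "origin" and "rotation" of the camera in the world. Camera axes: x right, y up, looking along -z (the intrinsics and any distortion apply to the point x, -y, -z); pixel columns grow to the right and rows downward; lengths in m; the calibration is good to about 2 mm. A picture is of the moment at which its call begins: read the wrist's pose just before it. get_calibration takes no time and is no camera call; for the wrist camera it gives the pose at the moment of the call.
- job_done(): hands the job in, once; it reports no verdict.
Trained networks look in the newest picture that a camera, given by its name, has taken for a name from the list of things; names that differ only in an ending like _2 or _b are one class to them, and where a whole thing is asked for, a point or a joint stands for the part that bears it (a point fixed in the world has none). Each returns a list of dicts, best first, with "confidence" (0 to 1); they miss things now and then, are a little off and sometimes report something else, mostly with a low value. They report only what shows in the picture. A call takes as long as a camera call. They do not tell look-alikes from the thing itself.
- recognise(camera, label): "box" ([left, top, width, height] in pixels, round what is visible of it).
- tip_of(camera, label): "uv" ([column, row] in pixels: a listed point, or the origin of a listed thing).
The state is a dict: "time_s": time; "qpos": joint angles; "qd": joint speeds; "effort": joint torques, N m; "position": TCP position; "orientation": TCP orientation; "ft_force": force on the tool from outside, world axes, zero at the start; "moment": the same for the moment, N m; "grip_width": opening from 0.0 (shut) to 1.0 (fully open).
Only numpy, scipy, OpenCV 4.12 (cv2) and the standard library are available. Lean on these libraries where they do the work, as an engineer would, in place of code of your own. Each camera call takes 0.05 s, during which the arm holds its last target.

TASK

Hang the drip basket with the denture up to dry: thread the stand's snap hook through the basket's bail and press the bail's cross-bar down through the sprung gate until the gate snaps shut over it. Then tug the basket gently upwards so that the shut gate lifts the hook some 5 mm on its spring, to prove it is caught, set it back in the hook and leave it hanging there still. Never drive the sprung hook near its lower or upper stop, and leave the other things on the bench alone.

Things in the scene. Friction and masses are not known exactly. Their poses are not given: they have to be found in the camera images.
- basket_grip (a point): Centre of the grey plastic grip on top of the drip basket's stiff wire bail (loose, 0.19 to 0.31 kg in all). A block 14 mm thick (x), 54 mm long (y), 22 mm high, its centre 203 mm above the basket's underside; pinch it across its thickness. Axes: x = thickness, y = along grip and cross-bar, z up. The basket is the same from both sides.
- basket_bar (a point): Middle of the bail's straight cross-bar, a round wire 6 mm thick along y between two 6 mm upright wires 34 mm either side of the middle; 68 mm straight below basket_grip, 135 mm above the underside. The open window under it, down to the cup's rim, is 62 mm wide and 90 mm high; the one above it, up to the grip, 54 mm high.
- basket_cup (a point): Centre of the basket's pierced steel cup, 76 mm across and 42 mm high, 21 mm above its underside, with a denture in it; axes as basket_grip.
- stand: Fixed drying stand: base 14 mm high, in front of it a grey drip tray 12 mm high, and a post 12 mm thick, 238 mm high. Origin at the post's foot on its axis, on the bench. Its front, where hook and tray point, is its -x; z up; yaw varies. On the post sit a clamp and above it a coil spring and a carriage with the steel snap hook, which lies in the stand's x-z plane and is 8 mm thick.
- stand_mouth (a point): Fixed to the stand, axes as the stand: 94 mm in front of the post's axis, 215 mm above the bench; nominal middle of the snap hook's mouth, on the axis of the shut gate (a level bar 5 mm thick from the hinge to the nose). The clamp's height differs each time: hook and gate really lie up to 14 mm above or below it (look or feel for it); sideways it is true. Gate hinge 22 mm behind it (+x).
- stand_bowl (a point): Nominal axis of the cross-bar when it lies in the hook's bowl, 26 mm below stand_mouth, with the same up to 14 mm of error in height. Measured on the hook (which gives on its spring), the cross-bar gets past the gate 15 to 23 mm below the gate's axis, sooner near the nose. The hook's lowest point is 11 mm below this; a 10 mm thick arm, 6 mm above this, runs back to the post.
- stand_nose (a point): Nominal axis of the hook's nose, 9 mm in front (-x) of stand_mouth, same error in height. The nose is 8 mm thick, flares outwards and ends 5 mm above the gate's axis. The cross-bar comes from above and passes between it and the hinge; the basket must come from the front, the hook going through the window under the cross-bar.
- gate (a joint): Gate of the snap hook, rad: 0 shut and level; grows as its free end at the nose is pushed down (stop 1.2). Sprung shut: about 5 N on the cross-bar begins to open it, 9 to 13 N is needed to get past; then it snaps back to 0 over the bar. It cannot swing upwards.
- carriage (a joint): Travel of the sprung hook carriage on the post, m: 0 at rest without load, positive = pushed down, negative = lifted. Spring 1.5 N per mm, damped; lower stop at 0.013, upper stop at -0.012. The hanging basket alone pushes it down 1 to 2 mm.
- model_top (a point): Bystander: plaster dental model, 55 x 65 mm, 30 mm high; this point is on its top.
- bowl_rim (a point): Bystander: black rubber mixing bowl, 104 mm across, 55 mm high; centre of its mouth.
- jar_mid (a point): Bystander: amber glass jar, 60 mm across, 70 mm high; its centre.
- spatula_grip (a point): Bystander: hand spatula 180 mm long lying on the bench; a point on its handle.
Mind the look-alikes: they are no part of the job. There is more than one size of the stand; the one meant has the size given above.

How it is judged:
By the outcome, as a careful person would: the job done as asked, in the order asked, and still so for the second after the job is handed in, with the robot touching nothing.
It also fails if it takes over 72 s, if anything falls off the work surface, if the arm or the gripper's body presses on something with over 40 N, if the wrist force passes 120 N, or if a joint passes its speed limit or range.

## Working session

There is one attempt and no reset: what is moved stays moved. The work goes in short steps, Python scripts to look and compute and a tool call to move; the robot and the scene stay as the last step left them, time stands still between calls to the robot, and variables do not carry over. Pictures are saved under pics/ and viewed, and the job is handed in when it is done.

Besides the shell and the picture viewer there is one more tool, called after "Emit:" as name(argument=value, ...), one argument or row to a line, values as JSON. arm_command: Moves the arm, as the interface text tells. Its arguments: {"type":"object","properties":{"commands":{"type":"array"},"newtons":{"type":"number"}},"required":["commands"]}

```bash
ls; mkdir -p pics
python3 - <<'E'
from cell import *
import cv2
for c in ["scene","top","wrist"]:
    im=read_camera(c); cv2.imwrite(f"pics/{c}0.png",im[:,:,::-1])
    k=get_calibration(c); print(c,k)
print(state())
E
```

```text
pics
scene {'camera_matrix': array([[518.6386291 ,   0.        , 324.78950208],
       [  0.        , 518.6386291 , 198.3320466 ],
       [  0.        ,   0.        ,   1.        ]]), 'k1': -0.14110949547373486, 'origin': array([1.42887276, 0.86495093, 1.12412127]), 'rotation': array([0.40369131, 1.03426716, 2.21033342])}
top {'camera_matrix': array([[442.73911325,   0.        , 324.13764638],
       [  0.        , 442.73911325, 203.79025562],
       [  0.        ,   0.        ,   1.        ]]), 'k1': 0.02084075889299715, 'origin': array([0.39450756, 0.00279841, 1.47008555]), 'rotation': array([ 0.13770804, -0.13102012, -1.53829044])}
wrist {'camera_matrix': array([[294.5627495 ,   0.        , 321.45175499],
       [  0.        , 294.5627495 , 201.91326411],
       [  0.        ,   0.        ,   1.        ]]), 'k1': -0.03398969435171792, 'origin': array([ 0.34746438, -0.5813609 ,  0.38346813]), 'rotation': array([-0.25204641,  0.16420983, -1.12965684])}
{'time_s': 0.15, 'qpos': array([-1.17489482e+00,  2.64596776e-01,  1.60502851e+00, -7.21728029e-07,
        1.27371032e+00, -3.69077043e-02]), 'qd': array([-0.00117221, -0.00068525, -0.00262776,  0.00058066,  0.00109024,
        0.00068046]), 'effort': array([ 1.35273781e-04, -5.02848172e+01, -3.57468939e+01,  7.29664718e-02,
        2.49879342e-02, -9.85574093e-05]), 'position': array([ 0.28289525, -0.6122634 ,  0.23767996]), 'orientation': array([-0.43609847,  1.9839427 , -1.98046239]), 'ft_force': array([-0.11972615,  0.03193726,  0.74630352]), 'moment': array([ 0.06712457,  0.00139393, -0.04808249]), 'grip_width': 1.002577398763353}
```

View pics/scene0.png

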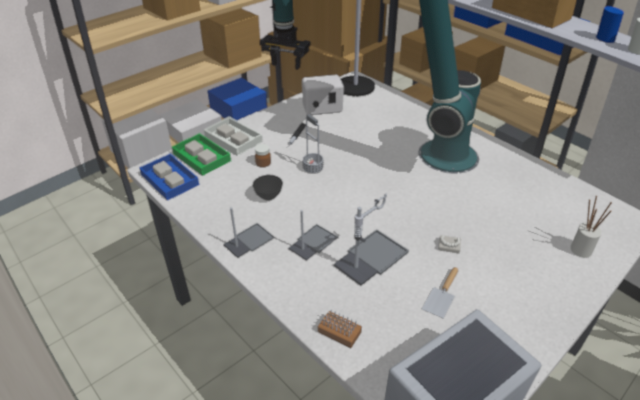

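View pics/top0.png

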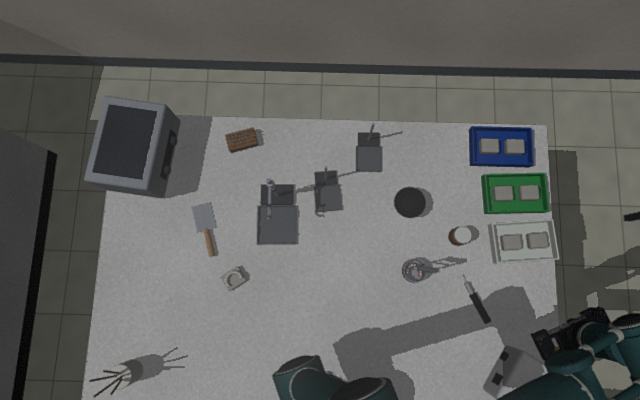

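View pics/wrist0.png

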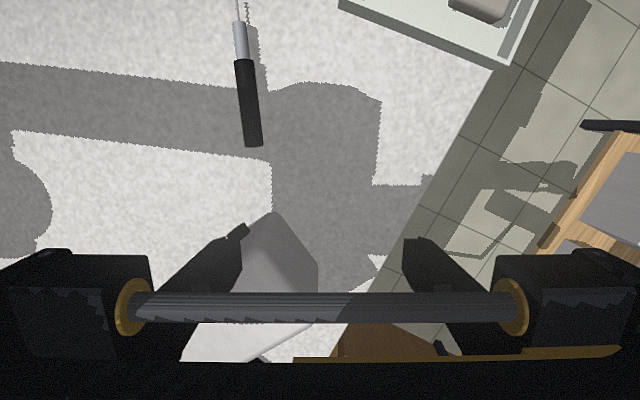

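```bash
cat > h.py <<'E'
from cell import *
import numpy as np, cv2
from scipy.spatial.transform import Rotation as R
from scipy.optimize import least_squares
def proj(k,P):
    P=np.atleast_2d(P); c=(P-k['origin'])@R.from_rotvec(k['rotation']).as_matrix()
    s=np.c_[c[:,0]/-c[:,2],-c[:,1]/-c[:,2]]
    r2=(s**2).sum(1,keepdims=True); s=s*(1+k['k1']*r2)
    K=k['camera_matrix']; return np.c_[K[0,0]*s[:,0]+K[0,2],K[1,1]*s[:,1]+K[1,2]]
def ray(k,uv):
    K=k['camera_matrix']; d=(np.array(uv,float)-[K[0,2],K[1,2]])/[K[0,0],K[1,1]]
    s=d.copy()
    for _ in range(20): s=d/(1+k['k1']*(s@s))
    v=R.from_rotvec(k['rotation']).apply([s[0],-s[1],-1]); return k['origin'],v/np.linalg.norm(v)
def onz(k,uv,z):
    o,v=ray(k,uv); return o+v*(z-o[2])/v[2]
def tri(obs):
    A=0;b=0
    for k,uv in obs:
        o,v=ray(k,uv); M=np.eye(3)-np.outer(v,v); A=A+M;b=b+M@o
    p=np.linalg.solve(A,b); return p,[proj(k,p)[0]-uv for k,uv in obs]
def crop(im,x0,y0,w,h,s,name):
    c=cv2.resize(im[y0:y0+h,x0:x0+w,::-1],None,fx=s,fy=s,interpolation=cv2.INTER_CUBIC)
    cv2.imwrite('pics/'+name+'.png',c)
E
python3 - <<'E'
from h import *
s=cv2.imread('pics/scene0.png')[:,:,::-1];t=cv2.imread('pics/top0.png')[:,:,::-1]
crop(s,210,100,220,180,3.6,'s1');crop(t,240,110,250,180,3.2,'t1')
ks,kt=get_calibration('scene'),get_calibration('top')
for l in ['stand','stand_mouth','stand_bowl','stand_nose','basket_grip','basket_bar','basket_cup','gate']:
    for c in ['scene','top']:
        try: print(l,c,[(np.round(d['uv']),round(d['confidence'],2)) for d in tip_of(c,l)])
        except Exception as e: print(l,c,e)
E
```

```text
stand scene [(array([302., 248.]), 0.77), (array([242., 248.]), 0.66), (array([355., 270.]), 0.56)]
stand top [(array([369., 139.]), 0.74), (array([326., 177.]), 0.6), (array([278., 196.]), 0.56)]
stand_mouth scene []
stand_mouth top [(array([326., 185.]), 0.9), (array([271., 215.]), 0.75), (array([374., 145.]), 0.66)]
stand_bowl scene [(array([356., 269.]), 0.53)]
stand_bowl top [(array([372., 147.]), 0.93), (array([328., 190.]), 0.88), (array([267., 215.]), 0.74)]
stand_nose scene []
stand_nose top [(array([271., 217.]), 0.92), (array([370., 146.]), 0.72), (array([269., 216.]), 0.4)]
basket_grip scene [(array([314., 121.]), 0.69)]
basket_grip top [(array([424., 267.]), 0.92), (array([267., 216.]), 0.58)]
basket_bar scene [(array([312., 135.]), 0.76)]
basket_bar top [(array([421., 270.]), 0.9)]
basket_cup scene [(array([316., 162.]), 0.57)]
basket_cup top [(array([414., 273.]), 0.71)]
gate scene it knows: basket_bar, basket_cup, basket_grip, bowl_rim, jar_mid, model_top, spatula_grip, stand, stand_bowl, stand_mouth, stand_nose
gate top it knows: basket_bar, basket_cup, basket_grip, bowl_rim, jar_mid, model_top, spatula_grip, stand, stand_bowl, stand_mouth, stand_nose
```

View pics/s1.png

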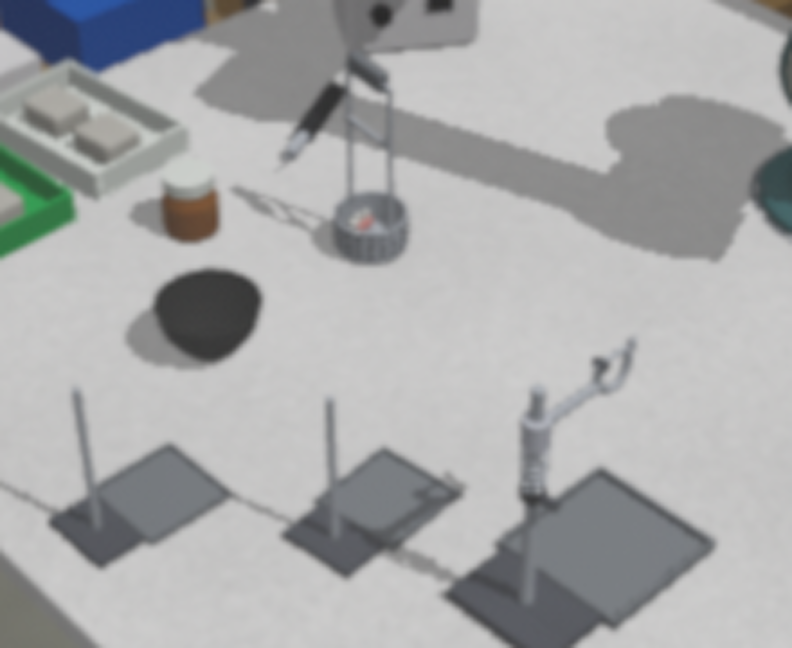

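View pics/t1.png

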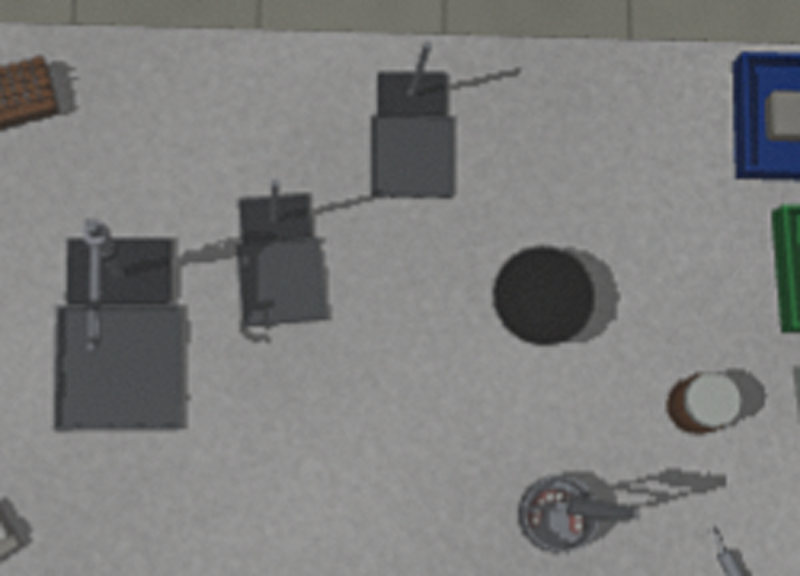

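Run:
```python
from h import *
ks,kt=get_calibration('scene'),get_calibration('top')
S=lambda x,y:(210+x/3.6,100+y/3.6); T=lambda x,y:(240+x/3.2,110+y/3.2)
np.set_printoptions(precision=4,suppress=True)
print('foot',onz(ks,S(528,603),.014))
print('posttop',tri([(ks,S(537,388)),(kt,T(96,226))]))
print('tray corners top', [onz(kt,T(*p),.012) for p in [(55,430),(187,430),(57,306),(187,306)]])
print('base corners', [onz(kt,T(*p),.014) for p in [(68,238),(176,238)]])
print('tray scene', [onz(ks,S(*p),.012) for p in [(600,469),(714,545),(612,626)]])
print('nose', tri([(ks,S(630,342)),(kt,T(93,346))]))
print('hinge', tri([(ks,S(601,365)),(kt,T(95,312))]))
for n,a,b in [('grip',(314,121),(424,267)),('bar',(312,135),(421,270)),('cup',(316,162),(414,273))]:
    print(n,tri([(ks,a),(kt,b)]))
print('grip ends',tri([(ks,S(350,58)),(kt,T(570,507))]),tri([(ks,S(388,85)),(kt,T(637,513))]))
print([onz(ks,S(*p),.214) for p in [(357,52),(386,83)]])
# other stands post height
for f,t in [((97,527),(77,390)),((336,538),(330,400))]:
    p=onz(ks,S(*f),.014); q=[(abs(proj(ks,[p[0],p[1],z])[0]-S(*t))[1],z) for z in np.arange(.1,.4,.002)]
    print(p,min(q))
```

```text
foot [0.6713 0.1763 0.014 ]
posttop (array([0.6699, 0.1687, 0.2369]), [array([-0.6343, -0.0736]), array([-0.4612,  0.3624])])
tray corners top [array([0.5057, 0.2289, 0.012 ]), array([0.5095, 0.0933, 0.012 ]), array([0.6349, 0.2339, 0.012 ]), array([0.6387, 0.0983, 0.012 ])]
base corners [array([0.7073, 0.226 , 0.014 ]), array([0.7105, 0.1125, 0.014 ])]
tray scene [array([0.5125, 0.1065, 0.012 ]), array([0.5097, 0.2342, 0.012 ]), array([0.6383, 0.2378, 0.012 ])]
nose (array([0.5649, 0.1673, 0.2209]), [array([-0.2175, -0.017 ]), array([-0.1687,  0.1274])])
hinge (array([0.5966, 0.1675, 0.216 ]), [array([-0.1103, -0.0098]), array([-0.0836,  0.0639])])
grip (array([ 0.4386, -0.2729,  0.2075]), [array([-0.8746, -0.183 ]), array([-0.8155,  0.6974])])
bar (array([ 0.435 , -0.2814,  0.1447]), [array([0.4916, 0.0969]), array([ 0.4446, -0.3848])])
cup (array([ 0.4251, -0.2805,  0.0263]), [array([-0.8378, -0.1594]), array([-0.731 ,  0.6212])])
grip ends (array([ 0.4472, -0.2671,  0.2284]), [array([5.0475, 0.9176]), array([ 4.5723, -4.1455])]) (array([ 0.4184, -0.306 ,  0.1795]), [array([-6.5248, -1.5881]), array([-6.3531,  5.1073])])
[array([ 0.4279, -0.3053,  0.214 ]), array([ 0.445, -0.245,  0.214])]
[ 0.8777 -0.1278  0.014 ] (np.float64(0.05372765154984904), np.float64(0.16600000000000006))
[0.7373 0.0169 0.014 ] (np.float64(0.15861966668913396), np.float64(0.16600000000000006))
```

```bash
cat >> h.py <<'E'
np.set_printoptions(precision=4,suppress=True)
def plan(pos,zyaw,cur=None):
    """print shift in tool axes & turn about tool y needed, TCP target pos, jaw axis yaw (deg, mod 180)"""
    s=state(); M=R.from_rotvec(s['orientation']).as_matrix(); p=s['position']
    print('t',round(s['time_s'],2),'pos',p,'F',s['ft_force'],'w',round(s['grip_width']*88.1,1),'q6',s['qpos'][5],'tilt y',M[:,1])
    z=M[:,2]; cur=np.degrees(np.arctan2(z[1],z[0])); d=(zyaw-cur+90)%180-90
    # turn about world z by d ; tool y ~ -z => wy=-d
    M2=R.from_euler('z',d,degrees=True).as_matrix()@M
    print('jaw yaw',round(cur,2),'turn wy(10deg)',round(-d/10,3),'shift now axes',(M.T@(np.array(pos)-p))*1e3,'shift after turn',(M2.T@(np.array(pos)-p))*1e3)
E
python3 - <<'E'
from h import *
print(R.from_rotvec(state()['orientation']).as_matrix())
plan([0.437,-0.274,0.30],-16)
E
```

```text
[[-0.9078 -0.      0.4194]
 [-0.4194 -0.     -0.9078]
 [ 0.     -1.      0.    ]]
t 0.85 pos [ 0.2831 -0.6128  0.2388] F [0.4419 0.4504 0.5828] w 88.6 q6 -0.036902108882949085 tilt y [-0. -0. -1.]
jaw yaw -65.2 turn wy(10deg) -4.92 shift now axes [-281.8058  -61.2515 -242.9644] shift after turn [-368.0593  -61.2431   54.5861]
```

Emit:
arm_command(
  commands=[
    {"wy": -0.984, "dy": -12},
    {"wy": -0.984, "dy": -12},
    {"wy": -0.984, "dy": -12},
    {"wy": -0.984, "dy": -12},
    {"wy": -0.984, "dy": -13},
    {"dx": -58, "dz": 11},
    {"dx": -58, "dz": 11},
    {"dx": -58, "dz": 11},
    {"dx": -57, "dz": 11},
    {"dx": -57, "dz": 11},
  ],
)

```text
$.commands[0]: bad value
```

Run:
```python
from h import *
plan([0.437,-0.274,0.30],-16)
k=get_calibration('wrist');im=read_camera('wrist');np.save('pics/w1k.npy',k,allow_pickle=True)
cv2.imwrite('pics/w1.png',im[:,:,::-1])
plan([0.437,-0.274,0.30],-16)
for l in ['basket_grip','basket_bar','basket_cup']:
    print(l,[(d['uv'],round(d['confidence'],2)) for d in tip_of('wrist',l)])
```

```text
t 0.85 pos [ 0.2831 -0.6128  0.2388] F [0.4419 0.4504 0.5828] w 88.6 q6 -0.036902108882949085 tilt y [-0. -0. -1.]
jaw yaw -65.2 turn wy(10deg) -4.92 shift now axes [-281.8058  -61.2515 -242.9644] shift after turn [-368.0593  -61.2431   54.5861]
t 0.9 pos [ 0.2831 -0.6128  0.2387] F [ 0.4438 -0.3683  0.4085] w 88.0 q6 -0.036878871884126765 tilt y [ 0. -0. -1.]
jaw yaw -65.2 turn wy(10deg) -4.92 shift now axes [-281.7825  -61.2704 -242.977 ] shift after turn [-368.0515  -61.2686   54.5662]
basket_grip []
basket_bar []
basket_cup []
```

View pics/w1.png

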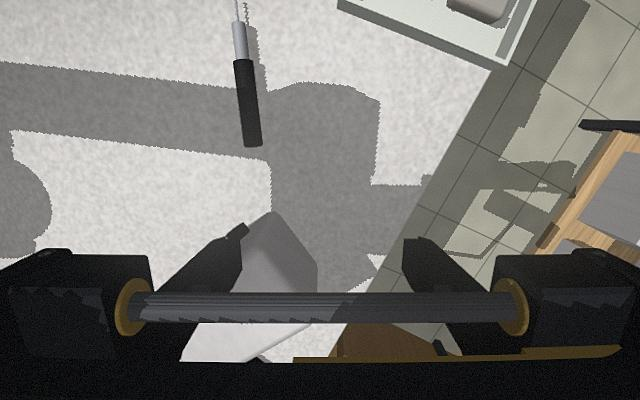

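The move was refused as a bad row, so the picture is still the start view. I'll give all seven keys in every row.

Emit:
arm_command(
  commands=[
    {"wx": 0, "wy": -0.98, "wz": 0, "dx": 0, "dy": -12, "dz": 0, "fingers": 88},
    {"wx": 0, "wy": -0.98, "wz": 0, "dx": 0, "dy": -12, "dz": 0, "fingers": 88},
    {"wx": 0, "wy": -0.98, "wz": 0, "dx": 0, "dy": -12, "dz": 0, "fingers": 88},
    {"wx": 0, "wy": -0.98, "wz": 0, "dx": 0, "dy": -12, "dz": 0, "fingers": 88},
    {"wx": 0, "wy": -1.0, "wz": 0, "dx": 0, "dy": -13, "dz": 0, "fingers": 88},
    {"wx": 0, "wy": 0, "wz": 0, "dx": -58, "dy": 0, "dz": 11, "fingers": 88},
    {"wx": 0, "wy": 0, "wz": 0, "dx": -58, "dy": 0, "dz": 11, "fingers": 88},
    {"wx": 0, "wy": 0, "wz": 0, "dx": -58, "dy": 0, "dz": 11, "fingers": 88},
    {"wx": 0, "wy": 0, "wz": 0, "dx": -57, "dy": 0, "dz": 11, "fingers": 88},
    {"wx": 0, "wy": 0, "wz": 0, "dx": -57, "dy": 0, "dz": 11, "fingers": 88},
  ],
  newtons=40,
)

```text
time_s: 2.3
position: [0.416, -0.3494, 0.3]
orientation: [-1.063, 1.411, -1.413]
ft_force: [1.2, -0.1, -0.2]
grip_width: 0.995
```

Run:
```python
from h import *
plan([0.437,-0.274,0.30],-16)
read_camera('wrist')
k=get_calibration('wrist');im=read_camera('wrist');np.save('pics/w1k.npy',k,allow_pickle=True)
cv2.imwrite('pics/w1.png',im[:,:,::-1])
plan([0.437,-0.274,0.30],-16)
for l in ['basket_grip','basket_bar','basket_cup']:
    print(l,[(d['uv'],round(d['confidence'],2)) for d in tip_of('wrist',l)])
```

```text
t 2.3 pos [ 0.416  -0.3494  0.3   ] F [ 1.2344 -0.0895 -0.163 ] w 87.7 q6 -0.4649946567383675 tilt y [ 0.0007 -0.0004 -1.    ]
jaw yaw -16.02 turn wy(10deg) -0.002 shift now axes [-78.2654  -0.044   -0.5903] shift after turn [-78.2656  -0.044   -0.5603]
t 2.4 pos [ 0.4174 -0.3467  0.3001] F [ 0.0025  0.3965 -0.4517] w 88.0 q6 -0.46689813470717345 tilt y [ 0.0015  0.0015 -1.    ]
jaw yaw -15.7 turn wy(10deg) 0.03 shift now axes [-75.2745   0.2659  -0.758 ] shift after turn [-75.2695   0.2655  -1.1568]
basket_grip [([322.9, 131.9], 0.76)]
basket_bar [([318.7, 130.6], 0.72)]
basket_cup [([321.1, 125.7], 0.66), ([484.4, 62.8], 0.26)]
```

View pics/w1.png

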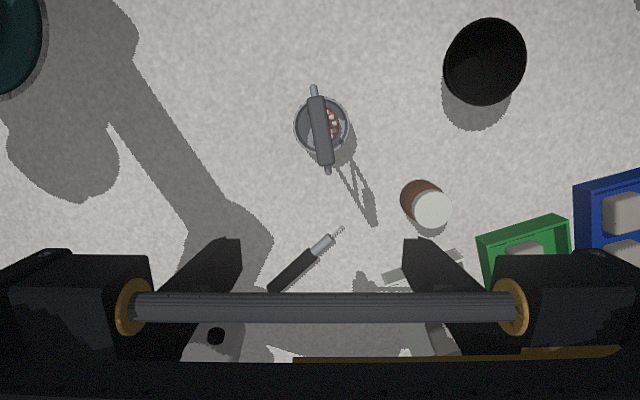

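Run:
```python
from h import *
im=cv2.imread('pics/w1.png')[:,:,::-1]
crop(im,270,70,110,120,5,'w1c')
k=np.load('pics/w1k.npy',allow_pickle=True).item()
print(onz(k,(322.9,131.9),.203),onz(k,(318.7,130.6),.135),onz(k,(321,125.7),.021))
```

```text
[ 0.435  -0.2848  0.203 ] [ 0.4307 -0.2854  0.135 ] [ 0.4335 -0.284   0.021 ]
```

View pics/w1c.png

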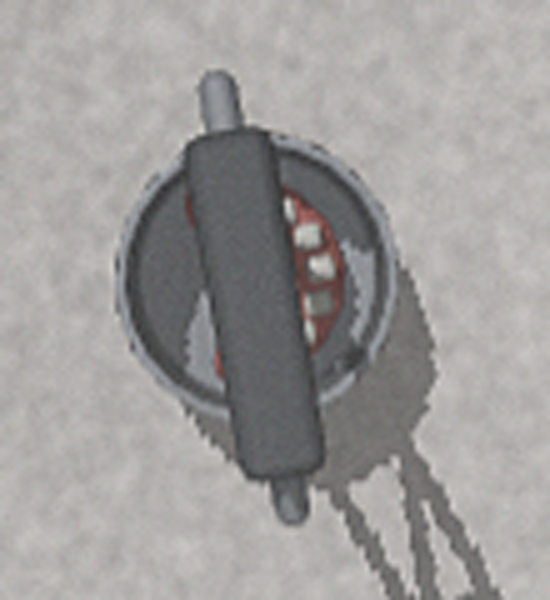

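Run:
```python
from h import *
k=np.load('pics/w1k.npy',allow_pickle=True).item()
C=lambda x,y:(270+x/5,70+y/5)
a,b=onz(k,C(230,132),.214),onz(k,C(283,472),.214); d=b-a
print(a,b,(a+b)/2,np.linalg.norm(d),'yaw of basket y',np.degrees(np.arctan2(d[1],d[0]))%180)
a,b=onz(k,C(218,72),.203),onz(k,C(293,522),.203); d=b-a
print(a,b,(a+b)/2,np.linalg.norm(d),np.degrees(np.arctan2(d[1],d[0]))%180)
c=(a+b)/2
yaw=np.degrees(np.arctan2(d[1],d[0]))%180-90
print(onz(k,C(258,280),.042))
plan([c[0],c[1],.184],yaw)
```

```text
[ 0.4372 -0.2579  0.214 ] [ 0.4311 -0.3093  0.214 ] [ 0.4342 -0.2836  0.214 ] 0.051718576648437035 yaw of basket y 83.23386867787404
[ 0.4379 -0.2481  0.203 ] [ 0.4302 -0.3195  0.203 ] [ 0.434  -0.2838  0.203 ] 0.07177006452596578 83.84790074044305
[ 0.4343 -0.2841  0.042 ]
t 2.55 pos [ 0.4154 -0.3514  0.3   ] F [-0.502   1.0284  0.5682] w 88.1 q6 -0.4689078916093428 tilt y [ 0.     -0.0011 -1.    ]
jaw yaw -15.95 turn wy(10deg) -0.98 shift now axes [-70.2157 115.9075  -0.6375] shift after turn [-69.2962 115.9119  11.2981]
```

Emit:
arm_command(
  commands=[
    {"wx": 0, "wy": -0.97, "wz": 0, "dx": 0, "dy": 0, "dz": 0, "fingers": 88},
    {"wx": 0, "wy": 0, "wz": 0, "dx": -35, "dy": 0, "dz": 6, "fingers": 88},
    {"wx": 0, "wy": 0, "wz": 0, "dx": -34, "dy": 0, "dz": 5, "fingers": 88},
    {"wx": 0, "wy": 0, "wz": 0, "dx": 0, "dy": 0, "dz": 0, "fingers": 88},
    {"wx": 0, "wy": 0, "wz": 0, "dx": 0, "dy": 10, "dz": 0, "fingers": 88},
    {"wx": 0, "wy": 0, "wz": 0, "dx": 0, "dy": 10, "dz": 0, "fingers": 88},
    {"wx": 0, "wy": 0, "wz": 0, "dx": 0, "dy": 10, "dz": 0, "fingers": 88},
    {"wx": 0, "wy": 0, "wz": 0, "dx": 0, "dy": 0, "dz": 0, "fingers": 88},
    {"wx": 0, "wy": 0, "wz": 0, "dx": 0, "dy": 0, "dz": 0, "fingers": 88},
    {"wx": 0, "wy": 0, "wz": 0, "dx": 0, "dy": 0, "dz": 0, "fingers": 60},
  ],
)

```text
time_s: 3.8
position: [0.4341, -0.2839, 0.2702]
orientation: [-1.155, 1.289, -1.29]
ft_force: [0.4, -0.3, 0.4]
grip_width: 0.905
```

Run:
```python
from h import *
plan([0.4342,-0.2837,0.184],-6.3)
k=get_calibration('wrist');im=read_camera('wrist')
cv2.imwrite('pics/w2.png',im[:,:,::-1])
print(proj(k,[[0.4342,-0.2837,.214],[0.4342,-0.2837,.203]]))
plan([0.4342,-0.2837,0.184],-6.3)
```

```text
t 3.8 pos [ 0.4341 -0.2839  0.2702] F [ 0.3947 -0.273   0.3593] w 79.8 q6 -0.517217600898377 tilt y [ 0.0007 -0.0005 -1.    ]
jaw yaw -6.3 turn wy(10deg) 0.0 shift now axes [-0.228  86.2147 -0.0334] shift after turn [-0.228  86.2147 -0.0334]
[[323.3534 220.0695]
 [323.2678 215.1735]]
t 3.85 pos [ 0.4341 -0.2839  0.2702] F [0.9918 0.3408 0.1067] w 76.0 q6 -0.5171774927377061 tilt y [ 0.0008 -0.0006 -1.    ]
jaw yaw -6.3 turn wy(10deg) 0.0 shift now axes [-0.2159 86.2495 -0.0316] shift after turn [-0.2159 86.2495 -0.0316]
```

View pics/w2.png

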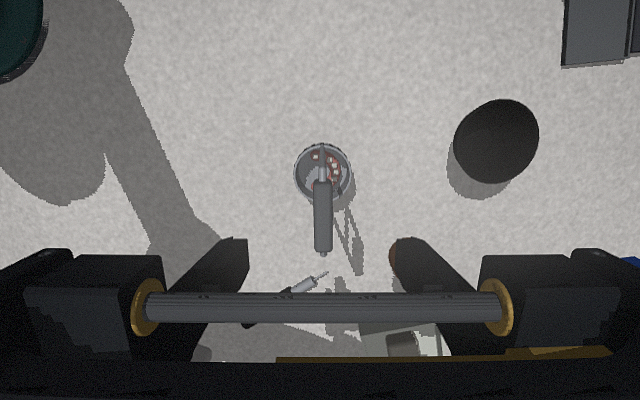

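The grip shows upright at about (322,216), as predicted. Going down and closing on it.

Emit:
arm_command(
  commands=[
    {"wx": 0, "wy": 0, "wz": 0, "dx": 0, "dy": 20, "dz": 0, "fingers": 60},
    {"wx": 0, "wy": 0, "wz": 0, "dx": 0, "dy": 25, "dz": 0, "fingers": 60},
    {"wx": 0, "wy": 0, "wz": 0, "dx": 0, "dy": 25, "dz": 0, "fingers": 50},
    {"wx": 0, "wy": 0, "wz": 0, "dx": 0, "dy": 10, "dz": 0, "fingers": 40},
    {"wx": 0, "wy": 0, "wz": 0, "dx": 0, "dy": 6, "dz": 0, "fingers": 30},
    {"wx": 0, "wy": 0, "wz": 0, "dx": 0, "dy": 0, "dz": 0, "fingers": 5},
    {"wx": 0, "wy": 0, "wz": 0, "dx": 0, "dy": 0, "dz": 0, "fingers": 5},
    {"wx": 0, "wy": 0, "wz": 0, "dx": 0, "dy": 0, "dz": 0, "fingers": 5},
    {"wx": 0, "wy": 0, "wz": 0, "dx": 0, "dy": 0, "dz": 0, "fingers": 5},
    {"wx": 0, "wy": 0, "wz": 0, "dx": 0, "dy": 0, "dz": 0, "fingers": 5},
  ],
  newtons=45,
)

```text
time_s: 5.1
position: [0.4344, -0.2841, 0.1845]
orientation: [-1.155, 1.288, -1.291]
ft_force: [-0.2, 0.1, 3.1]
grip_width: 0.156
```

Run:
```python
from h import *
plan([0.4342,-0.2837,0.184],-6.3)
k=get_calibration('wrist');im=read_camera('wrist')
cv2.imwrite('pics/w3.png',im[:,:,::-1])
plan([0.46,0.16,0.28],1.7)
```

```text
t 5.1 pos [ 0.4344 -0.2841  0.1845] F [-0.2417  0.1363  3.1203] w 13.8 q6 -0.5171522044272134 tilt y [ 0.0014 -0.0011 -1.    ]
jaw yaw -6.3 turn wy(10deg) -0.0 shift now axes [-0.4235  0.5383 -0.249 ] shift after turn [-0.4235  0.5383 -0.249 ]
t 5.15 pos [ 0.4344 -0.2841  0.1845] F [ 0.0848 -0.0286  3.3246] w 13.4 q6 -0.5172023760051235 tilt y [ 0.0013 -0.0011 -1.    ]
jaw yaw -6.3 turn wy(10deg) -0.8 shift now axes [-444.1724  -95.9233  -23.148 ] shift after turn [-443.0906  -95.8334   38.8962]
```

View pics/w3.png

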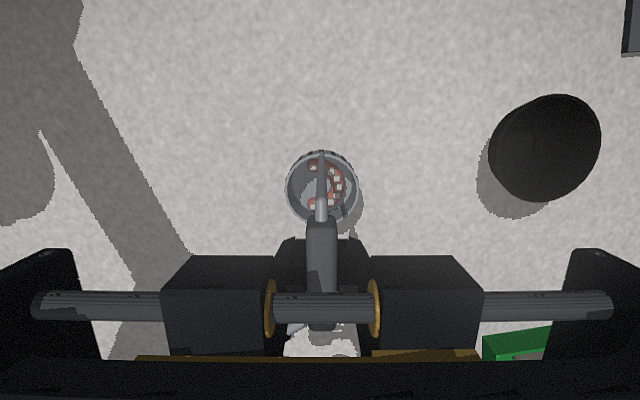

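Emit:
arm_command(
  commands=[
    {"wx": 0, "wy": 0, "wz": 0, "dx": 0, "dy": -10, "dz": 0, "fingers": 5},
    {"wx": 0, "wy": 0, "wz": 0, "dx": 0, "dy": -30, "dz": 0, "fingers": 5},
    {"wx": 0, "wy": -0.4, "wz": 0, "dx": 0, "dy": -40, "dz": 0, "fingers": 5},
    {"wx": 0, "wy": -0.4, "wz": 0, "dx": -10, "dy": -30, "dz": 1, "fingers": 5},
    {"wx": 0, "wy": 0, "wz": 0, "dx": -22, "dy": -6, "dz": 2, "fingers": 5},
    {"wx": 0, "wy": 0, "wz": 0, "dx": -33, "dy": 0, "dz": 3, "fingers": 5},
    {"wx": 0, "wy": 0, "wz": 0, "dx": -43, "dy": 0, "dz": 4, "fingers": 5},
    {"wx": 0, "wy": 0, "wz": 0, "dx": -48, "dy": 0, "dz": 5, "fingers": 5},
    {"wx": 0, "wy": 0, "wz": 0, "dx": -48, "dy": 0, "dz": 5, "fingers": 5},
    {"wx": 0, "wy": 0, "wz": 0, "dx": -48, "dy": 0, "dz": 5, "fingers": 5},
  ],
  newtons=60,
)

```text
time_s: 6.4
position: [0.4505, -0.0286, 0.2978]
orientation: [-1.224, 1.191, -1.186]
ft_force: [0.8, 0.5, -1.6]
grip_width: 0.153
```

Emit:
arm_command(
  commands=[
    {"wx": 0, "wy": 0, "wz": 0, "dx": -45, "dy": 0, "dz": 4, "fingers": 5},
    {"wx": 0, "wy": 0, "wz": 0, "dx": -36, "dy": 0, "dz": 3, "fingers": 5},
    {"wx": 0, "wy": 0, "wz": 0, "dx": -25, "dy": 0, "dz": 2, "fingers": 5},
    {"wx": 0, "wy": 0, "wz": 0, "dx": -15, "dy": 0, "dz": 0, "fingers": 5},
    {"wx": 0, "wy": 0, "wz": 0, "dx": -6, "dy": 0, "dz": 0, "fingers": 5},
    {"wx": 0, "wy": 0, "wz": 0, "dx": 0, "dy": 0, "dz": 0, "fingers": 5},
    {"wx": 0, "wy": 0, "wz": 0, "dx": 0, "dy": 0, "dz": 0, "fingers": 5},
    {"wx": 0, "wy": 0, "wz": 0, "dx": 0, "dy": 0, "dz": 0, "fingers": 5},
    {"wx": 0, "wy": 0, "wz": 0, "dx": 0, "dy": 0, "dz": 0, "fingers": 5},
    {"wx": 0, "wy": 0, "wz": 0, "dx": 0, "dy": 0, "dz": 0, "fingers": 5},
  ],
)

```text
time_s: 7.65
position: [0.4574, 0.0958, 0.2998]
orientation: [-1.223, 1.188, -1.188]
ft_force: [0.5, -0.0, -2.6]
grip_width: 0.152
```

Run:
```python
from h import *
plan([0.46,0.168,0.30],1.7)
k=get_calibration('wrist');im=read_camera('wrist');np.save('pics/w4k.npy',k,allow_pickle=True)
cv2.imwrite('pics/w4.png',im[:,:,::-1])
s=read_camera('scene');cv2.imwrite('pics/s4.png',s[:,:,::-1]);crop(s,320,120,160,150,5,'s4c')
s=read_camera('top');cv2.imwrite('pics/t4.png',s[:,:,::-1])
for l in ['stand_mouth','stand_bowl','stand_nose','stand']:
  for c in ['wrist','scene']:
    print(l,c,[(d['uv'],round(d['confidence'],2)) for d in tip_of(c,l)])
```

```text
t 7.65 pos [0.4574 0.0958 0.2998] F [ 0.474  -0.0445 -2.5969] w 13.4 q6 0.1240861089164207 tilt y [ 0.0001 -0.     -1.    ]
jaw yaw 1.67 turn wy(10deg) -0.003 shift now axes [-72.1092  -0.2345   4.7023] shift after turn [-72.1064  -0.2345   4.7446]
stand_mouth wrist [([482.0, 123.0], 0.93)]
stand_mouth scene []
stand_bowl wrist [([467.9, 117.6], 0.84)]
stand_bowl scene []
stand_nose wrist [([470.8, 120.9], 0.67)]
stand_nose scene []
stand wrist [([469.2, 120.2], 0.95), ([488.4, 222.3], 0.77), ([548.4, 298.6], 0.69)]
stand scene [([355.0, 269.6], 0.76), ([238.8, 249.1], 0.63), ([302.2, 246.5], 0.61)]
```

View pics/w4.png

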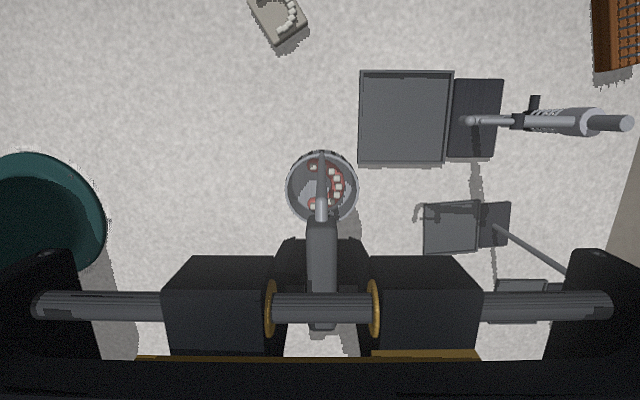

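View pics/s4c.png

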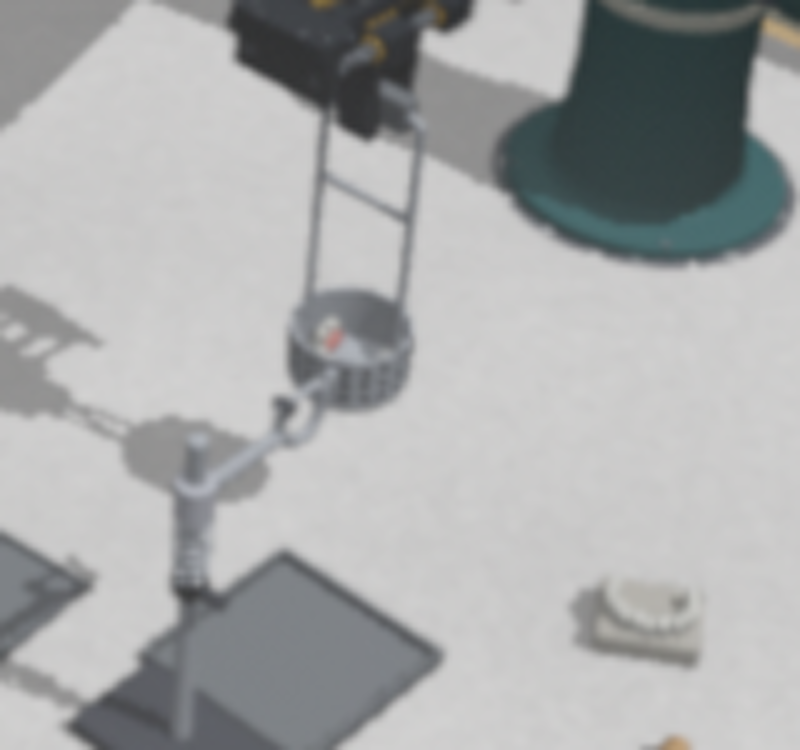

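Run:
```python
from h import *
im=cv2.imread('pics/w4.png')[:,:,::-1]
crop(im,350,60,290,110,2.75,'w4c'); crop(im,450,85,130,60,6,'w4d')
```

```text
(no output)
```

View pics/w4d.png

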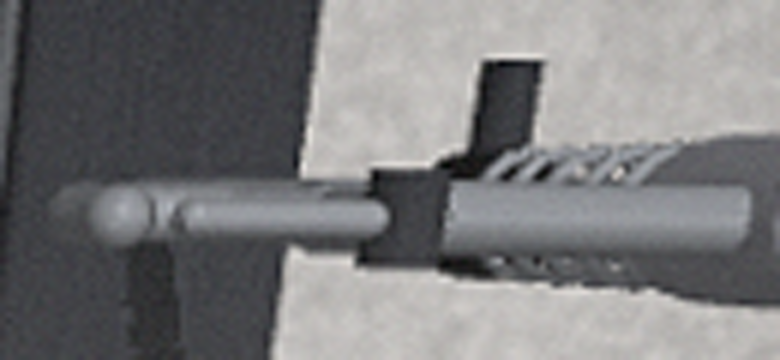

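View pics/w4c.png

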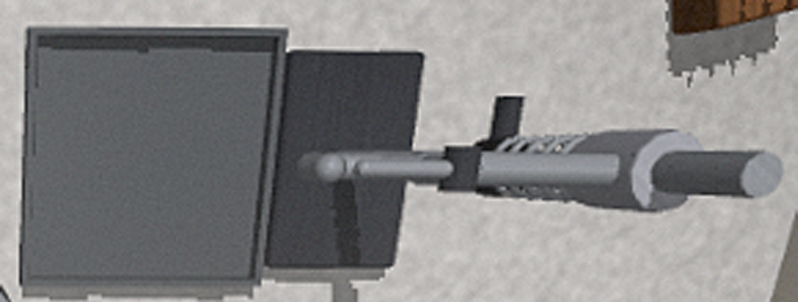

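Run:
```python
from h import *
ks,kt=get_calibration('scene'),get_calibration('top');kw=np.load('pics/w4k.npy',allow_pickle=True).item()
S=lambda x,y:(210+x/3.6,100+y/3.6); T=lambda x,y:(240+x/3.2,110+y/3.2); W=lambda x,y:(450+x/6,85+y/6); V=lambda x,y:(350+x/2.75,60+y/2.75)
S4=lambda x,y:(320+x/5,120+y/5)
print('posttop',tri([(ks,S(537,388)),(kt,T(96,226)),(kw,V(763,174))]))
print('posttop w',onz(kw,V(763,174),.238))
print('nose',tri([(ks,S(630,342)),(kt,T(93,346)),(kw,W(122,215))]))
print('nose s w',tri([(ks,S(630,344)),(kw,W(122,215))]))
print('nose t w',tri([(kt,T(93,346)),(kw,W(122,215))]))
print('hinge s4',tri([(ks,S4(284,408)),(kw,W(405,216))]))
print('hinge s1',tri([(ks,S(601,365)),(kw,W(405,216))]))
for h in (-.014,0,.014):
  z=.215+h
  print(h,'gate end',onz(kw,W(178,216),z),'nose',onz(kw,W(122,215),z+.002),'hinge',onz(kw,W(405,216),z))
print('tray',[onz(kw,V(*p),.012) for p in [(28,30),(288,32),(22,284),(262,286)]])
print('bowl bottom? ')
```

```text
posttop (array([0.6704, 0.1703, 0.2379]), [array([-0.3225,  0.0157]), array([-1.0509,  0.0966]), array([-1.4716,  3.3812])])
posttop w [0.6707 0.1726 0.238 ]
nose (array([0.5649, 0.168 , 0.2209]), [array([-0.0228,  0.098 ]), array([-0.423 ,  0.1191]), array([0.1097, 1.7506])])
nose s w (array([0.5653, 0.169 , 0.2199]), [array([0.1138, 0.0466]), array([0.1895, 0.4096])])
nose t w (array([0.5662, 0.1683, 0.2168]), [array([-0.3312, -0.1366]), array([-0.7503,  1.2606])])
hinge s4 (array([0.601 , 0.1708, 0.22  ]), [array([-0.0842, -0.0403]), array([-0.138 , -0.3063])])
hinge s1 (array([0.6006, 0.1709, 0.2206]), [array([-0.1017, -0.0487]), array([-0.1671, -0.3709])])
-0.014 gate end [0.5821 0.1695 0.201 ] nose [0.5734 0.1693 0.203 ] hinge [0.6135 0.1708 0.201 ]
0 gate end [0.5748 0.1694 0.215 ] nose [0.5665 0.1693 0.217 ] hinge [0.6044 0.1706 0.215 ]
0.014 gate end [0.5675 0.1694 0.229 ] nose [0.5597 0.1693 0.231 ] hinge [0.5953 0.1705 0.229 ]
tray [array([0.5049, 0.2303, 0.012 ]), array([0.6352, 0.2342, 0.012 ]), array([0.5097, 0.1034, 0.012 ]), array([0.6398, 0.1065, 0.012 ])]
bowl bottom?
```

Emit:
arm_command(
  commands=[
    {"wx": 0, "wy": 0, "wz": 0, "dx": -8, "dy": 0, "dz": 0, "fingers": 5},
    {"wx": 0, "wy": 0, "wz": 0, "dx": -18, "dy": 2, "dz": 1, "fingers": 5},
    {"wx": 0, "wy": 0, "wz": 0, "dx": -20, "dy": 3, "dz": 1, "fingers": 5},
    {"wx": 0, "wy": 0, "wz": 0, "dx": -16, "dy": 0, "dz": 2, "fingers": 5},
    {"wx": 0, "wy": 0, "wz": 0, "dx": -7, "dy": 0, "dz": 1, "fingers": 5},
    {"wx": 0, "wy": 0, "wz": 0, "dx": 0, "dy": 0, "dz": 8, "fingers": 5},
    {"wx": 0, "wy": 0, "wz": 0, "dx": 0, "dy": 0, "dz": 16, "fingers": 5},
    {"wx": 0, "wy": 0, "wz": 0, "dx": 0, "dy": 0, "dz": 16, "fingers": 5},
    {"wx": 0, "wy": 0, "wz": 0, "dx": 0, "dy": 0, "dz": 8, "fingers": 5},
    {"wx": 0, "wy": 0, "wz": 0, "dx": 0, "dy": 0, "dz": 0, "fingers": 5},
  ],
)

```text
time_s: 9.45
position: [0.5089, 0.1662, 0.2944]
orientation: [-1.223, 1.189, -1.188]
ft_force: [-0.7, 0.2, -2.2]
grip_width: 0.153
```

Run:
```python
from h import *
plan([0.579,0.1685,0.295],1.7)
k=get_calibration('wrist');im=read_camera('wrist');np.save('pics/w5k.npy',k,allow_pickle=True)
cv2.imwrite('pics/w5.png',im[:,:,::-1])
s=read_camera('scene');crop(s,320,120,160,150,5,'s5c')
```

```text
t 9.45 pos [0.5089 0.1662 0.2944] F [-0.6596  0.2254 -2.2325] w 13.5 q6 0.24051642470817247 tilt y [-0.0008 -0.0002 -1.    ]
jaw yaw 1.64 turn wy(10deg) -0.006 shift now axes [-0.2686 -0.6723 70.1125] shift after turn [-0.1962 -0.6723 70.1128]
```

View pics/w5.png

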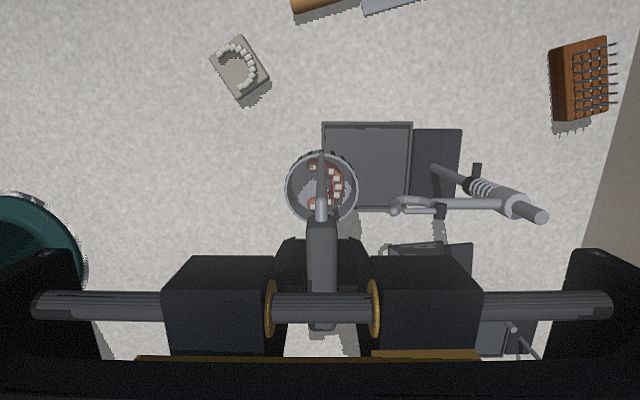

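View pics/s5c.png

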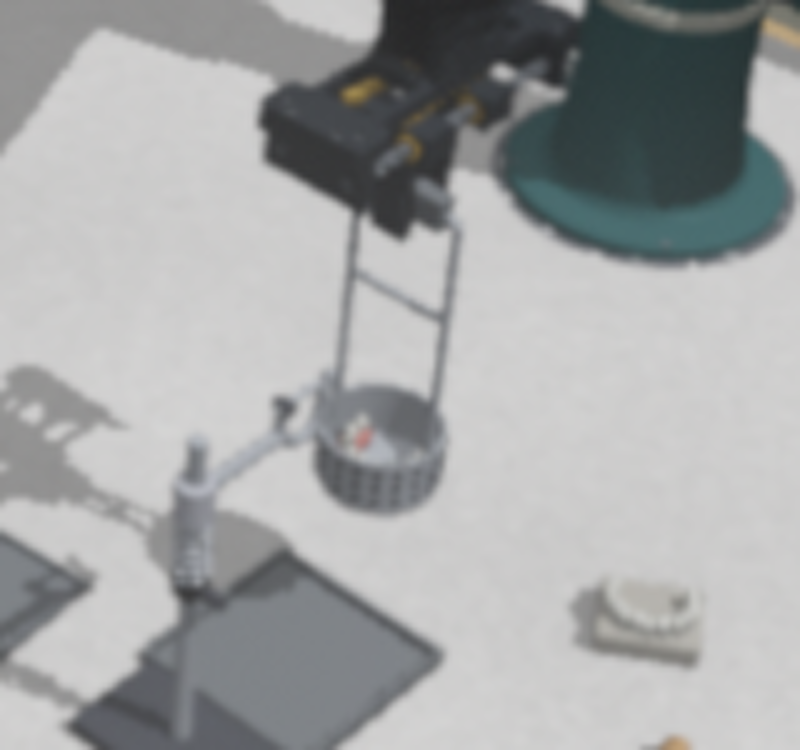

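Run:
```python
from h import *
im=cv2.imread('pics/w5.png')[:,:,::-1]
crop(im,370,150,190,90,4.2,'w5d')
```

```text
(no output)
```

View pics/w5d.png

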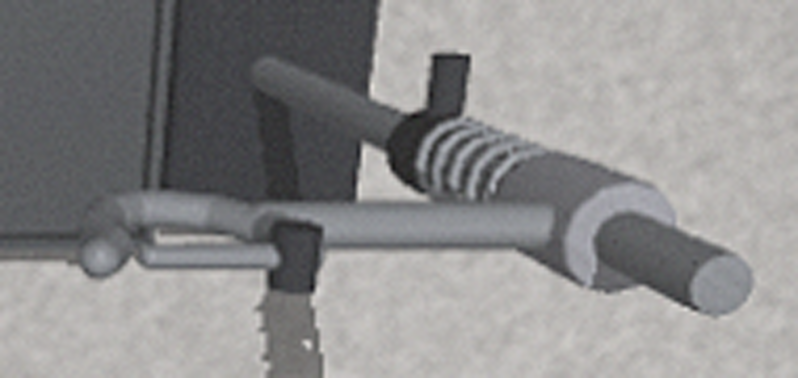

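Run:
```python
from h import *
ks=get_calibration('scene');k4=np.load('pics/w4k.npy',allow_pickle=True).item();k5=np.load('pics/w5k.npy',allow_pickle=True).item()
W=lambda x,y:(450+x/6,85+y/6); V=lambda x,y:(350+x/2.75,60+y/2.75);U=lambda x,y:(370+x/4.2,150+y/4.2)
S=lambda x,y:(210+x/3.6,100+y/3.6)
print('posttop',tri([(k4,V(763,174)),(k5,U(722,285))]))
print('nose',tri([(k4,W(121,216)),(k5,U(99,258))]), tri([(k4,W(121,216)),(k5,U(99,258)),(ks,S(630,344))]))
print('gate end',tri([(k4,W(180,217)),(k5,U(147,251))]))
print('gate hinge',tri([(k4,W(388,217)),(k5,U(280,259))]))
print('foot',tri([(k5,U(265,75))]) if 0 else onz(k5,U(265,73),.014))
```

```text
posttop (array([0.671 , 0.1727, 0.2377]), [array([-0.0289, -0.0128]), array([0.0246, 0.0159])])
nose (array([0.5641, 0.1692, 0.2215]), [array([-0.1951, -0.1368]), array([0.1743, 0.1422])]) (array([0.5649, 0.1688, 0.2197]), [array([-0.3921,  0.4973]), array([0.6018, 0.0138]), array([0.1521, 0.0205])])
gate end (array([0.5744, 0.1693, 0.2163]), [array([-0.0309, -0.021 ]), array([0.0275, 0.0221])])
gate hinge (array([0.5976, 0.1704, 0.2222]), [array([0.0167, 0.0104]), array([-0.0146, -0.0114])])
foot [0.6706 0.1723 0.014 ]
```

Emit:
arm_command(
  commands=[
    {"wx": 0, "wy": 0, "wz": 0, "dx": -1, "dy": 0, "dz": 5, "fingers": 5},
    {"wx": 0, "wy": 0, "wz": 0, "dx": 0, "dy": 0, "dz": 12, "fingers": 5},
    {"wx": 0, "wy": 0, "wz": 0, "dx": 0, "dy": 0, "dz": 14, "fingers": 5},
    {"wx": 0, "wy": 0, "wz": 0, "dx": 0, "dy": 0, "dz": 14, "fingers": 5},
    {"wx": 0, "wy": 0, "wz": 0, "dx": 0, "dy": 0, "dz": 12, "fingers": 5},
    {"wx": 0, "wy": 0, "wz": 0, "dx": 0, "dy": 0, "dz": 8, "fingers": 5},
    {"wx": 0, "wy": 0, "wz": 0, "dx": 0, "dy": 0, "dz": 5, "fingers": 5},
    {"wx": 0, "wy": 0, "wz": 0, "dx": 0, "dy": 0, "dz": 0, "fingers": 5},
    {"wx": 0, "wy": 0, "wz": 0, "dx": 0, "dy": 0, "dz": 0, "fingers": 5},
    {"wx": 0, "wy": 0, "wz": 0, "dx": 0, "dy": 0, "dz": 0, "fingers": 5},
  ],
)

```text
time_s: 10.8
position: [0.5779, 0.1697, 0.2948]
orientation: [-1.223, 1.187, -1.187]
ft_force: [-0.3, 0.3, -1.8]
grip_width: 0.149
```

Run:
```python
from h import *
plan([0.579,0.1695,0.28],1.7)
k=get_calibration('wrist');im=read_camera('wrist')
cv2.imwrite('pics/w6.png',im[:,:,::-1]); crop(im,260,120,130,170,4.5,'w6c') if 0 else crop(im,260,130,160,110,5,'w6c')
s=read_camera('scene');crop(s,320,120,160,120,5,'s6c')
print(proj(k,[[.577,.1695,.219],[.5680,.169,.219]]))
```

```text
t 10.8 pos [0.5779 0.1697 0.2948] F [-0.2607  0.2541 -1.7656] w 13.1 q6 0.21448641728604584 tilt y [ 0.      0.0001 -1.    ]
jaw yaw 1.71 turn wy(10deg) 0.001 shift now axes [ 0.2479 14.8407  1.0842] shift after turn [ 0.2478 14.8407  1.0842]
[[321.9326 212.3571]
 [310.5587 212.632 ]]
```

View pics/w6c.png

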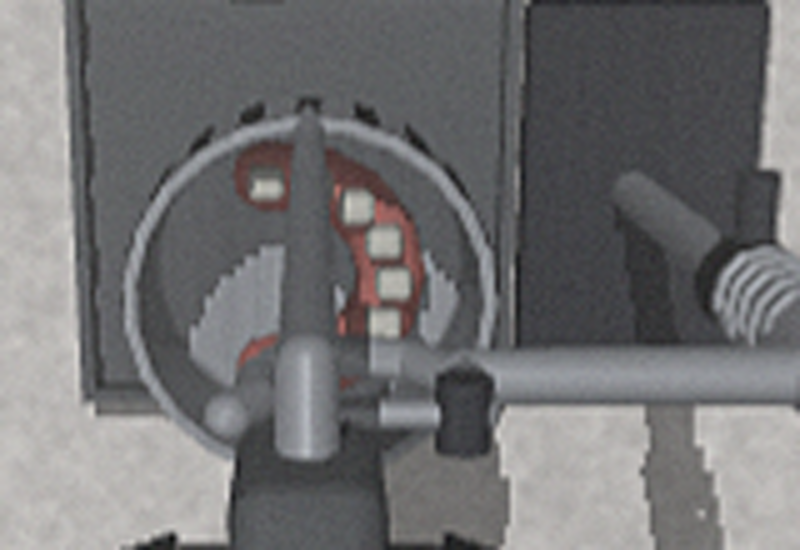

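View pics/s6c.png

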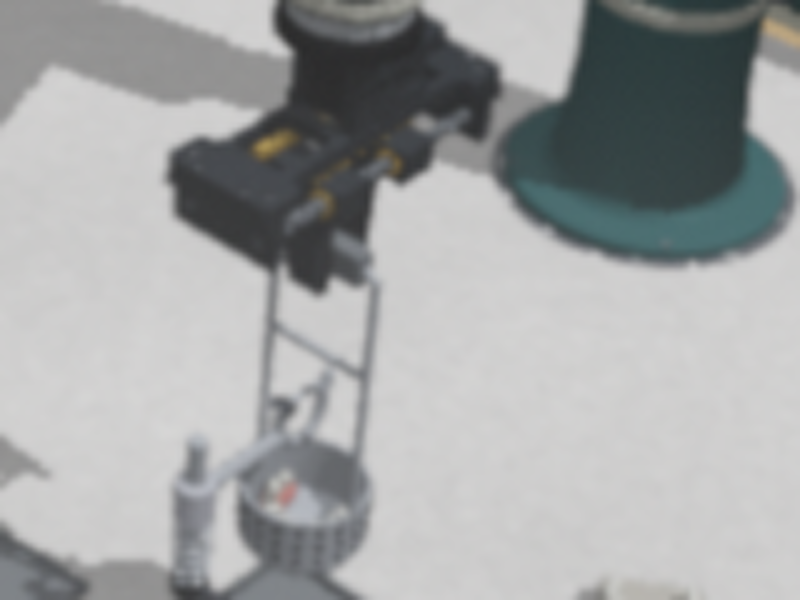

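Emit:
arm_command(
  commands=[
    {"wx": 0, "wy": 0, "wz": 0, "dx": 0, "dy": 3, "dz": 1, "fingers": 5},
    {"wx": 0, "wy": 0, "wz": 0, "dx": 0, "dy": 4, "dz": 1, "fingers": 5},
    {"wx": 0, "wy": 0, "wz": 0, "dx": 0, "dy": 4, "dz": 0, "fingers": 5},
    {"wx": 0, "wy": 0, "wz": 0, "dx": 0, "dy": 3, "dz": 0, "fingers": 5},
    {"wx": 0, "wy": 0, "wz": 0, "dx": 0, "dy": 2, "dz": 0, "fingers": 5},
    {"wx": 0, "wy": 0, "wz": 0, "dx": 0, "dy": 2, "dz": 0, "fingers": 5},
    {"wx": 0, "wy": 0, "wz": 0, "dx": 0, "dy": 2, "dz": 0, "fingers": 5},
    {"wx": 0, "wy": 0, "wz": 0, "dx": 0, "dy": 2, "dz": 0, "fingers": 5},
    {"wx": 0, "wy": 0, "wz": 0, "dx": 0, "dy": 1, "dz": 0, "fingers": 5},
    {"wx": 0, "wy": 0, "wz": 0, "dx": 0, "dy": 0, "dz": 0, "fingers": 5},
  ],
)

```text
time_s: 12.15
position: [0.5804, 0.1698, 0.2723]
orientation: [-1.222, 1.187, -1.188]
ft_force: [-2.1, -0.6, 1.1]
grip_width: 0.149
```

Run:
```python
from h import *
F=[]
for i in range(4):
    F.append(state()['ft_force']); im=read_camera('wrist')
print(np.mean(F,0))
plan([0.580,0.1695,0.27],1.7)
cv2.imwrite('pics/w7.png',im[:,:,::-1]); crop(im,260,130,160,110,5,'w7c')
s=read_camera('scene');crop(s,320,120,160,120,5,'s7c')
```

```text
[-0.6561 -0.2608  0.8659]
t 12.35 pos [0.5804 0.1698 0.2721] F [-1.2589  0.7809  1.2311] w 13.1 q6 0.21376330874197202 tilt y [ 0.0006  0.0002 -1.    ]
jaw yaw 1.7 turn wy(10deg) -0.0 shift now axes [ 0.2787  2.0888 -0.382 ] shift after turn [ 0.2787  2.0888 -0.3821]
```

View pics/w7c.png

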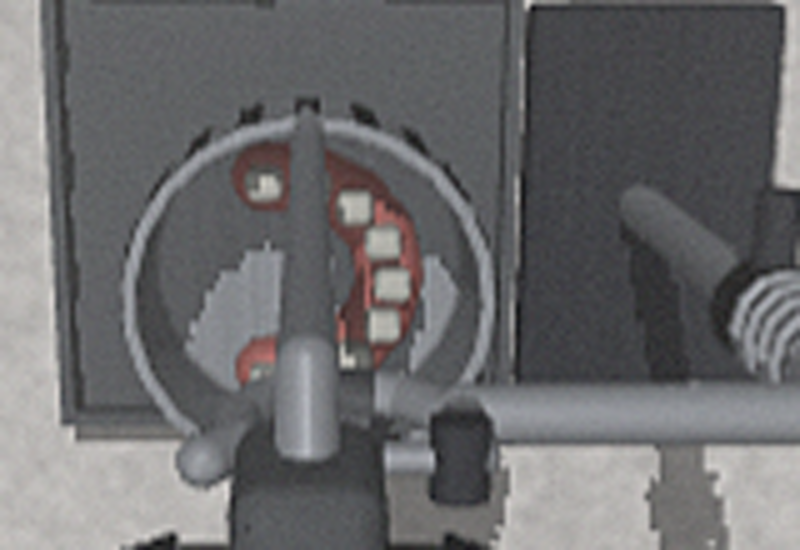

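View pics/s7c.png

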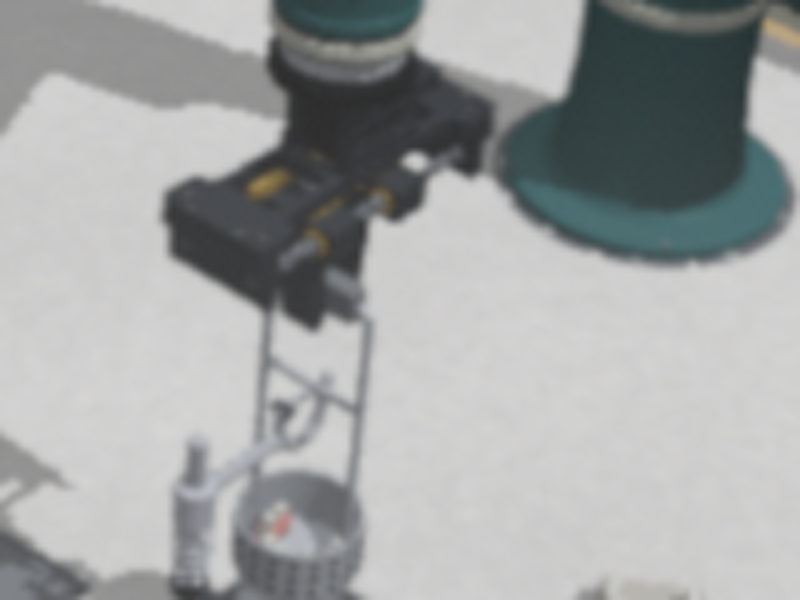

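Emit:
arm_command(
  commands=[
    {"wx": 0, "wy": 0, "wz": 0, "dx": 0, "dy": 2, "dz": 0, "fingers": 5},
    {"wx": 0, "wy": 0, "wz": 0, "dx": 0, "dy": 2, "dz": 0, "fingers": 5},
    {"wx": 0, "wy": 0, "wz": 0, "dx": 0, "dy": 2, "dz": 0, "fingers": 5},
    {"wx": 0, "wy": 0, "wz": 0, "dx": 0, "dy": 2, "dz": 0, "fingers": 5},
    {"wx": 0, "wy": 0, "wz": 0, "dx": 0, "dy": 2, "dz": 0, "fingers": 5},
    {"wx": 0, "wy": 0, "wz": 0, "dx": 0, "dy": 2, "dz": 0, "fingers": 5},
    {"wx": 0, "wy": 0, "wz": 0, "dx": 0, "dy": 2, "dz": 0, "fingers": 5},
    {"wx": 0, "wy": 0, "wz": 0, "dx": 0, "dy": 0, "dz": 0, "fingers": 5},
    {"wx": 0, "wy": 0, "wz": 0, "dx": 0, "dy": 0, "dz": 0, "fingers": 5},
    {"wx": 0, "wy": 0, "wz": 0, "dx": 0, "dy": 0, "dz": 0, "fingers": 5},
  ],
)

```text
time_s: 13.65
position: [0.5811, 0.1699, 0.2589]
orientation: [-1.221, 1.186, -1.188]
ft_force: [-2.0, -0.0, 6.9]
grip_width: 0.15
```

```bash
cat > look.py <<'E'
from h import *
import sys
n=sys.argv[1]
F=[]
for i in range(3):
    F.append(state()['ft_force']); im=read_camera('wrist')
print(np.mean(F,0)); plan([0.580,0.1695,0.24],1.7)
crop(im,260,130,160,110,5,'w'+n+'c')
s=read_camera('scene');crop(s,340,160,100,80,8,'s'+n+'c')
E
python3 look.py 8
```

```text
[-0.6634 -0.5222  6.6491]
t 13.8 pos [0.5811 0.1698 0.2589] F [ 0.2708 -0.5494  7.1194] w 13.2 q6 0.21374034169735534 tilt y [ 0.0027  0.0005 -1.    ]
jaw yaw 1.69 turn wy(10deg) -0.001 shift now axes [ 0.3163 18.9317 -1.2083] shift after turn [ 0.3162 18.9317 -1.2083]
```

View pics/w8c.png

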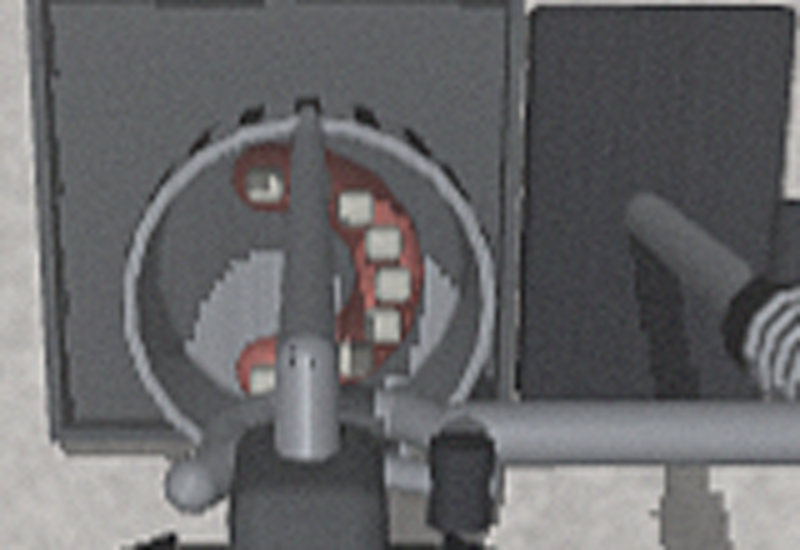

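View pics/s8c.png

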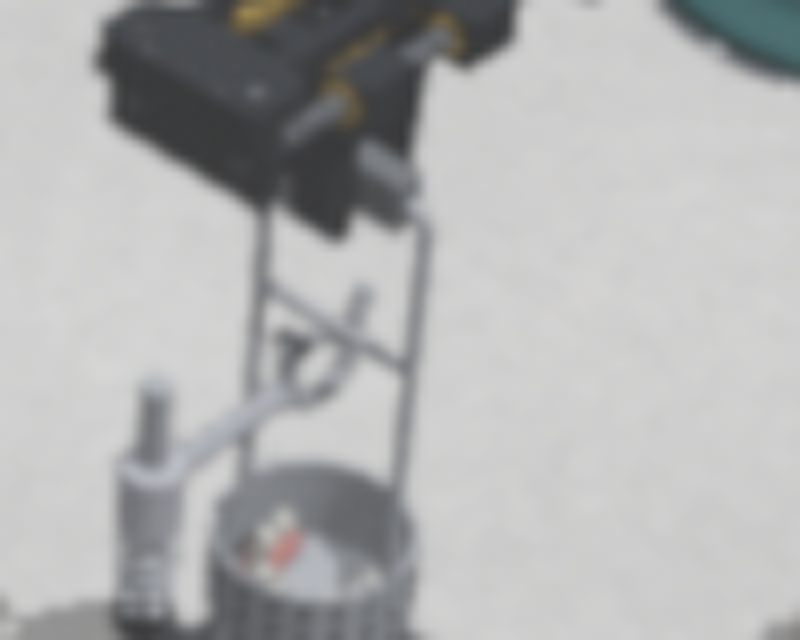

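Emit:
arm_command(
  commands=[
    {"wx": 0, "wy": 0, "wz": 0, "dx": 0, "dy": 1.5, "dz": 0, "fingers": 5},
    {"wx": 0, "wy": 0, "wz": 0, "dx": 0, "dy": 1.5, "dz": 0, "fingers": 5},
    {"wx": 0, "wy": 0, "wz": 0, "dx": 0, "dy": 1.5, "dz": 0, "fingers": 5},
    {"wx": 0, "wy": 0, "wz": 0, "dx": 0, "dy": 1.5, "dz": 0, "fingers": 5},
    {"wx": 0, "wy": 0, "wz": 0, "dx": 0, "dy": 1, "dz": 0, "fingers": 5},
    {"wx": 0, "wy": 0, "wz": 0, "dx": 0, "dy": 1, "dz": 0, "fingers": 5},
    {"wx": 0, "wy": 0, "wz": 0, "dx": 0, "dy": 1, "dz": 0, "fingers": 5},
    {"wx": 0, "wy": 0, "wz": 0, "dx": 0, "dy": 0, "dz": 0, "fingers": 5},
    {"wx": 0, "wy": 0, "wz": 0, "dx": 0, "dy": 0, "dz": 0, "fingers": 5},
    {"wx": 0, "wy": 0, "wz": 0, "dx": 0, "dy": 0, "dz": 0, "fingers": 5},
  ],
)

```text
time_s: 15.1
position: [0.581, 0.17, 0.2504]
orientation: [-1.221, 1.186, -1.188]
ft_force: [-1.5, -0.1, 8.5]
grip_width: 0.149
```

```bash
python3 look.py 9
```

```text
[-1.5269 -0.3613  8.4969]
t 15.25 pos [0.581  0.17   0.2503] F [-1.1064  0.2015  9.3059] w 13.0 q6 0.21376693158654977 tilt y [ 0.0026  0.0008 -1.    ]
jaw yaw 1.7 turn wy(10deg) -0.0 shift now axes [ 0.4796 10.3414 -1.0764] shift after turn [ 0.4796 10.3414 -1.0764]
```

View pics/s9c.png

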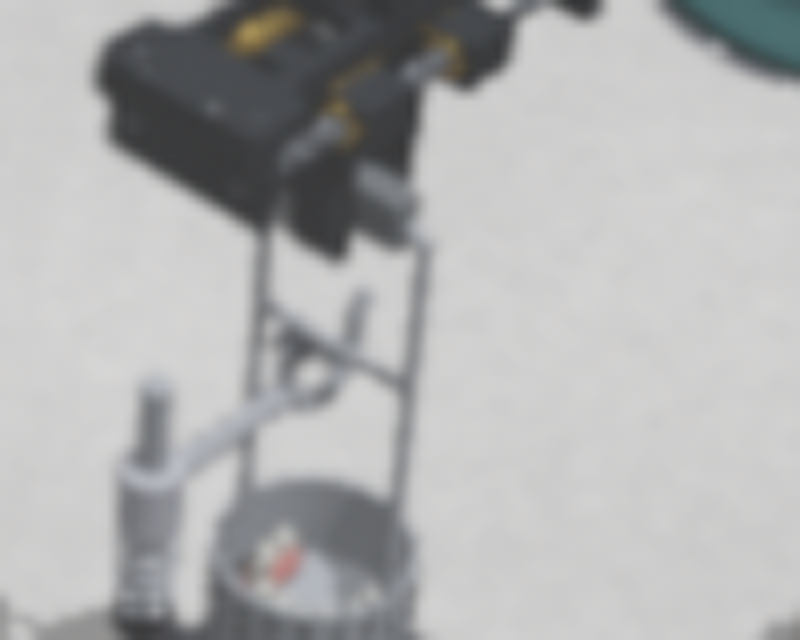

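Emit:
arm_command(
  commands=[
    {"wx": 0, "wy": 0, "wz": 0, "dx": 0, "dy": 1, "dz": 0, "fingers": 5},
    {"wx": 0, "wy": 0, "wz": 0, "dx": 0, "dy": 1, "dz": 0, "fingers": 5},
    {"wx": 0, "wy": 0, "wz": 0, "dx": 0, "dy": 1, "dz": 0, "fingers": 5},
    {"wx": 0, "wy": 0, "wz": 0, "dx": 0, "dy": 1, "dz": 0, "fingers": 5},
    {"wx": 0, "wy": 0, "wz": 0, "dx": 0, "dy": 1, "dz": 0, "fingers": 5},
    {"wx": 0, "wy": 0, "wz": 0, "dx": 0, "dy": 0, "dz": 0, "fingers": 5},
    {"wx": 0, "wy": 0, "wz": 0, "dx": 0, "dy": 0, "dz": 0, "fingers": 5},
    {"wx": 0, "wy": 0, "wz": 0, "dx": 0, "dy": 0, "dz": 0, "fingers": 5},
    {"wx": 0, "wy": 0, "wz": 0, "dx": 0, "dy": 0, "dz": 0, "fingers": 5},
    {"wx": 0, "wy": 0, "wz": 0, "dx": 0, "dy": 0, "dz": 0, "fingers": 5},
  ],
)

```text
time_s: 16.55
position: [0.5802, 0.1697, 0.2436]
orientation: [-1.223, 1.187, -1.187]
ft_force: [1.4, -0.2, -0.7]
grip_width: 0.149
```

```bash
python3 look.py 10
```

```text
[ 1.352   0.1205 -1.1008]
t 16.7 pos [0.5802 0.1697 0.2437] F [ 1.1319 -0.5463 -0.6316] w 13.5 q6 0.21375843509319473 tilt y [ 0.0001 -0.     -1.    ]
jaw yaw 1.7 turn wy(10deg) -0.0 shift now axes [ 0.2178  3.7112 -0.2217] shift after turn [ 0.2178  3.7112 -0.2217]
```

View pics/s10c.png

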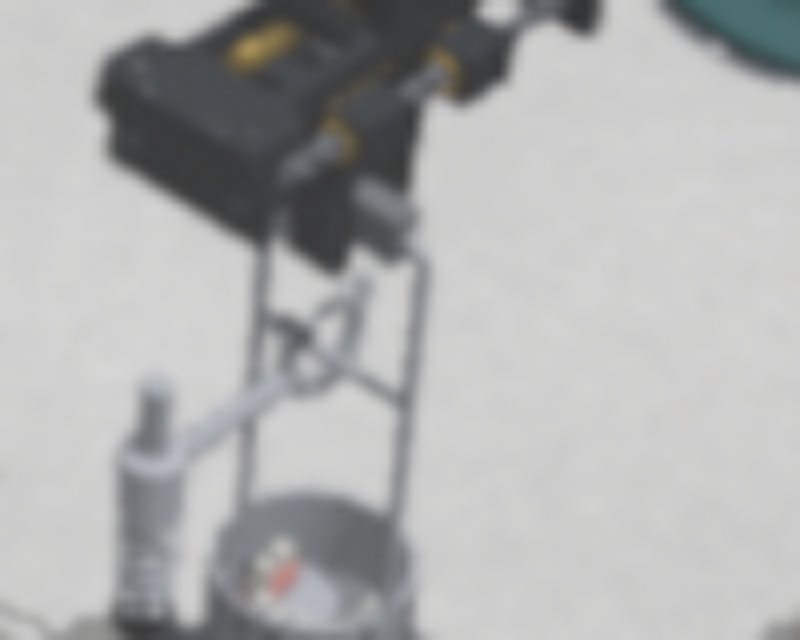

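The force fell back and the gate now shows as a closed bar above the cross-bar, at about (330,310) in the crop. It has snapped shut. Next is the tug.

Emit:
arm_command(
  commands=[
    {"wx": 0, "wy": 0, "wz": 0, "dx": 0, "dy": -2, "dz": 0, "fingers": 5},
    {"wx": 0, "wy": 0, "wz": 0, "dx": 0, "dy": -4, "dz": 0, "fingers": 5},
    {"wx": 0, "wy": 0, "wz": 0, "dx": 0, "dy": -4, "dz": 0, "fingers": 5},
    {"wx": 0, "wy": 0, "wz": 0, "dx": 0, "dy": -4, "dz": 0, "fingers": 5},
    {"wx": 0, "wy": 0, "wz": 0, "dx": 0, "dy": -3, "dz": 0, "fingers": 5},
    {"wx": 0, "wy": 0, "wz": 0, "dx": 0, "dy": -2, "dz": 0, "fingers": 5},
    {"wx": 0, "wy": 0, "wz": 0, "dx": 0, "dy": -2, "dz": 0, "fingers": 5},
    {"wx": 0, "wy": 0, "wz": 0, "dx": 0, "dy": 0, "dz": 0, "fingers": 5},
    {"wx": 0, "wy": 0, "wz": 0, "dx": 0, "dy": 0, "dz": 0, "fingers": 5},
    {"wx": 0, "wy": 0, "wz": 0, "dx": 0, "dy": 0, "dz": 0, "fingers": 5},
  ],
)

```text
time_s: 18.0
position: [0.5802, 0.1697, 0.2645]
orientation: [-1.223, 1.188, -1.187]
ft_force: [-0.1, -0.4, -3.1]
grip_width: 0.151
```

```bash
python3 look.py 11
```

```text
[-0.2071  0.0183 -2.8939]
t 18.15 pos [0.5801 0.1697 0.2646] F [-0.0977 -0.1872 -3.017 ] w 13.6 q6 0.21376521194085338 tilt y [-0.0002 -0.0001 -1.    ]
jaw yaw 1.7 turn wy(10deg) -0.0 shift now axes [ 0.2132 24.5915 -0.1444] shift after turn [ 0.2132 24.5915 -0.1444]
```

View pics/s11c.png

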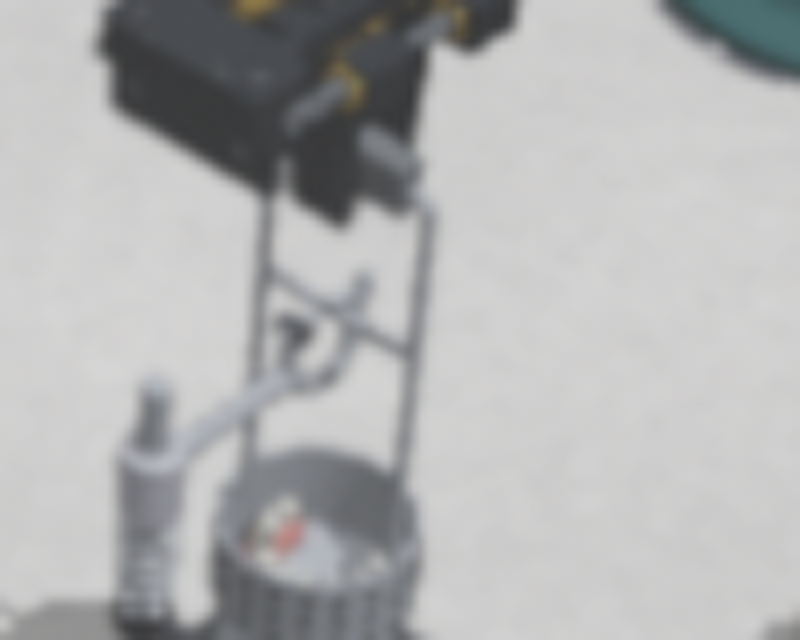

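Emit:
arm_command(
  commands=[
    {"wx": 0, "wy": 0, "wz": 0, "dx": 0, "dy": -1, "dz": 0, "fingers": 5},
    {"wx": 0, "wy": 0, "wz": 0, "dx": 0, "dy": -1, "dz": 0, "fingers": 5},
    {"wx": 0, "wy": 0, "wz": 0, "dx": 0, "dy": -1, "dz": 0, "fingers": 5},
    {"wx": 0, "wy": 0, "wz": 0, "dx": 0, "dy": -1, "dz": 0, "fingers": 5},
    {"wx": 0, "wy": 0, "wz": 0, "dx": 0, "dy": 0, "dz": 0, "fingers": 5},
    {"wx": 0, "wy": 0, "wz": 0, "dx": 0, "dy": 0, "dz": 0, "fingers": 5},
    {"wx": 0, "wy": 0, "wz": 0, "dx": 0, "dy": 0, "dz": 0, "fingers": 5},
    {"wx": 0, "wy": 0, "wz": 0, "dx": 0, "dy": 0, "dz": 0, "fingers": 5},
    {"wx": 0, "wy": 0, "wz": 0, "dx": 0, "dy": 0, "dz": 0, "fingers": 5},
    {"wx": 0, "wy": 0, "wz": 0, "dx": 0, "dy": 0, "dz": 0, "fingers": 5},
  ],
)

```text
time_s: 19.45
position: [0.5801, 0.1697, 0.2686]
orientation: [-1.223, 1.188, -1.187]
ft_force: [0.8, 0.0, -7.0]
grip_width: 0.15
```

```bash
python3 look.py 12
```

```text
[ 0.6724  0.0245 -7.4871]
t 19.6 pos [0.5801 0.1697 0.2686] F [ 0.9682 -0.0766 -8.0267] w 13.2 q6 0.21374775228757684 tilt y [-0.0003 -0.0001 -1.    ]
jaw yaw 1.7 turn wy(10deg) -0.0 shift now axes [ 0.1764 28.6107 -0.0688] shift after turn [ 0.1764 28.6107 -0.0688]
```

View pics/s12c.png

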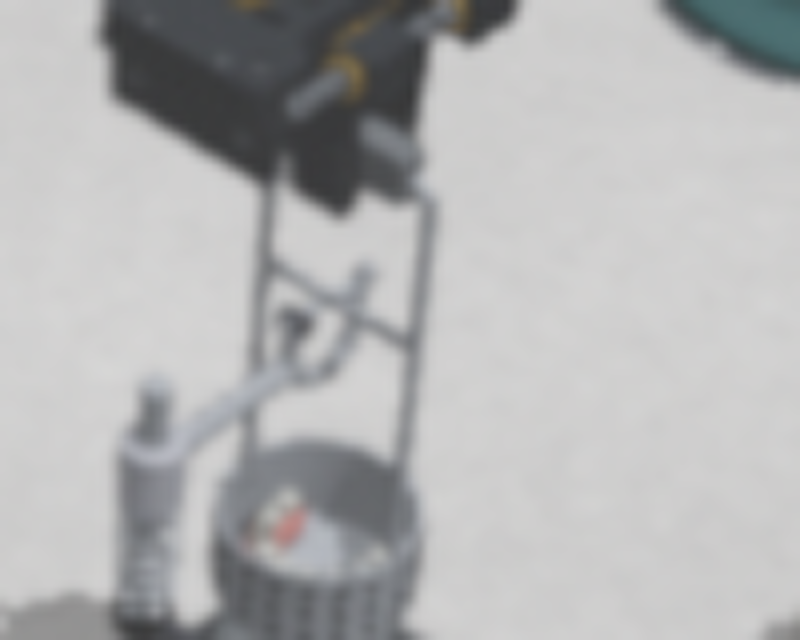

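Emit:
arm_command(
  commands=[
    {"wx": 0, "wy": 0, "wz": 0, "dx": 0, "dy": -1, "dz": 0, "fingers": 5},
    {"wx": 0, "wy": 0, "wz": 0, "dx": 0, "dy": -0.7, "dz": 0, "fingers": 5},
    {"wx": 0, "wy": 0, "wz": 0, "dx": 0, "dy": 0, "dz": 0, "fingers": 5},
    {"wx": 0, "wy": 0, "wz": 0, "dx": 0, "dy": 0, "dz": 0, "fingers": 5},
    {"wx": 0, "wy": 0, "wz": 0, "dx": 0, "dy": 0, "dz": 0, "fingers": 5},
    {"wx": 0, "wy": 0, "wz": 0, "dx": 0, "dy": 0, "dz": 0, "fingers": 5},
    {"wx": 0, "wy": 0, "wz": 0, "dx": 0, "dy": 0, "dz": 0, "fingers": 5},
    {"wx": 0, "wy": 0, "wz": 0, "dx": 0, "dy": 0, "dz": 0, "fingers": 5},
    {"wx": 0, "wy": 0, "wz": 0, "dx": 0, "dy": 0, "dz": 0, "fingers": 5},
    {"wx": 0, "wy": 0, "wz": 0, "dx": 0, "dy": 0, "dz": 0, "fingers": 5},
  ],
)

```text
time_s: 20.9
position: [0.5801, 0.1697, 0.2704]
orientation: [-1.223, 1.187, -1.187]
ft_force: [-0.4, -0.9, -10.1]
grip_width: 0.153
```

```bash
python3 look.py 13
```

```text
[ 0.0954 -0.4864 -9.8299]
t 21.05 pos [0.5801 0.1697 0.2704] F [  0.208   -0.0356 -10.7406] w 13.2 q6 0.2137187165563144 tilt y [-0.0002 -0.     -1.    ]
jaw yaw 1.7 turn wy(10deg) 0.0 shift now axes [ 0.2155 30.3747 -0.1423] shift after turn [ 0.2155 30.3747 -0.1423]
```

View pics/s13c.png

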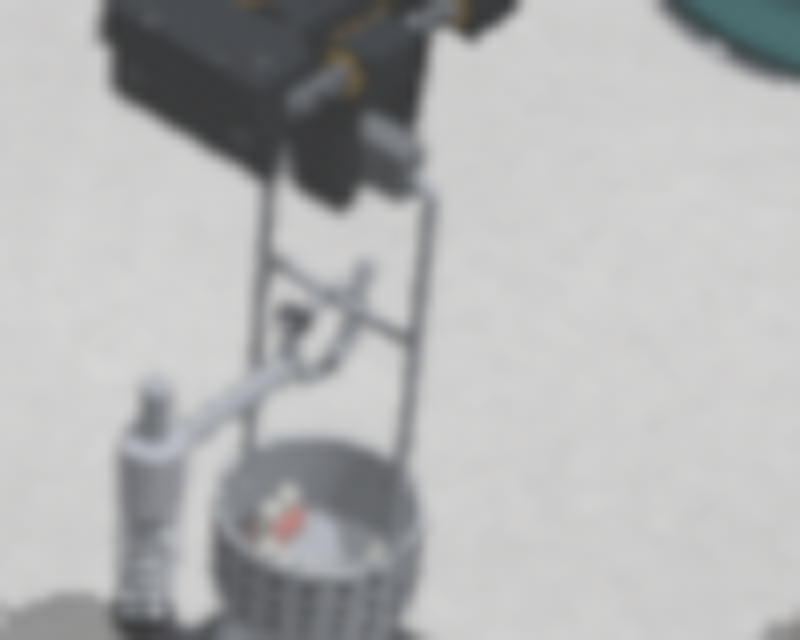

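View pics/w13c.png

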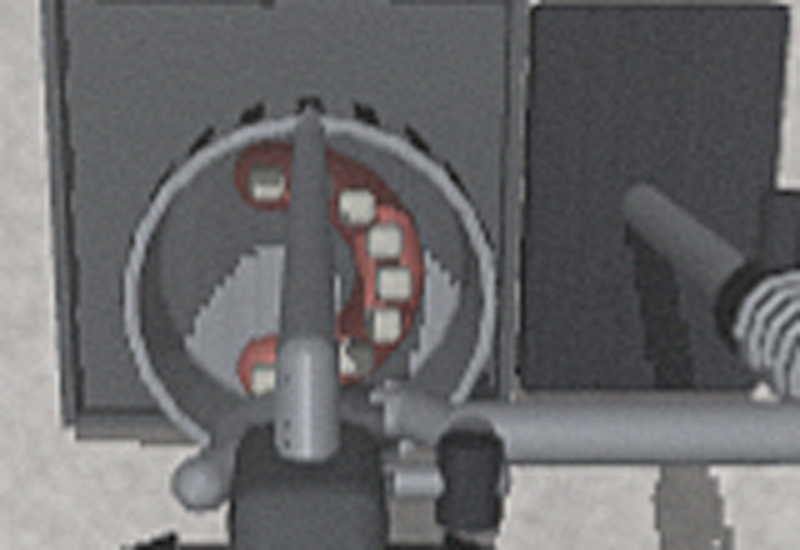

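Emit:
arm_command(
  commands=[
    {"wx": 0, "wy": 0, "wz": 0, "dx": 0, "dy": 2, "dz": 0, "fingers": 5},
    {"wx": 0, "wy": 0, "wz": 0, "dx": 0, "dy": 4, "dz": 0, "fingers": 5},
    {"wx": 0, "wy": 0, "wz": 0, "dx": 0, "dy": 5, "dz": 0.5, "fingers": 5},
    {"wx": 0, "wy": 0, "wz": 0, "dx": 0, "dy": 5, "dz": 0.5, "fingers": 5},
    {"wx": 0, "wy": 0, "wz": 0, "dx": 0, "dy": 4, "dz": 0.5, "fingers": 5},
    {"wx": 0, "wy": 0, "wz": 0, "dx": 0, "dy": 3, "dz": 0, "fingers": 5},
    {"wx": 0, "wy": 0, "wz": 0, "dx": 0, "dy": 2, "dz": 0, "fingers": 5},
    {"wx": 0, "wy": 0, "wz": 0, "dx": 0, "dy": 1, "dz": 0, "fingers": 5},
    {"wx": 0, "wy": 0, "wz": 0, "dx": 0, "dy": 0, "dz": 0, "fingers": 5},
    {"wx": 0, "wy": 0, "wz": 0, "dx": 0, "dy": 0, "dz": 0, "fingers": 5},
  ],
)

```text
time_s: 22.35
position: [0.5817, 0.1698, 0.2445]
orientation: [-1.223, 1.187, -1.187]
ft_force: [0.8, 0.6, -2.3]
grip_width: 0.148
```

```bash
python3 look.py 14
```

```text
[ 0.7408  0.0267 -2.0781]
t 22.5 pos [0.5818 0.1698 0.2446] F [-0.3359  0.3575 -2.0152] w 13.5 q6 0.2132479833556311 tilt y [ 0.0003  0.0001 -1.    ]
jaw yaw 1.7 turn wy(10deg) -0.0 shift now axes [ 0.2301  4.5657 -1.7865] shift after turn [ 0.2299  4.5657 -1.7865]
```

View pics/s14c.png

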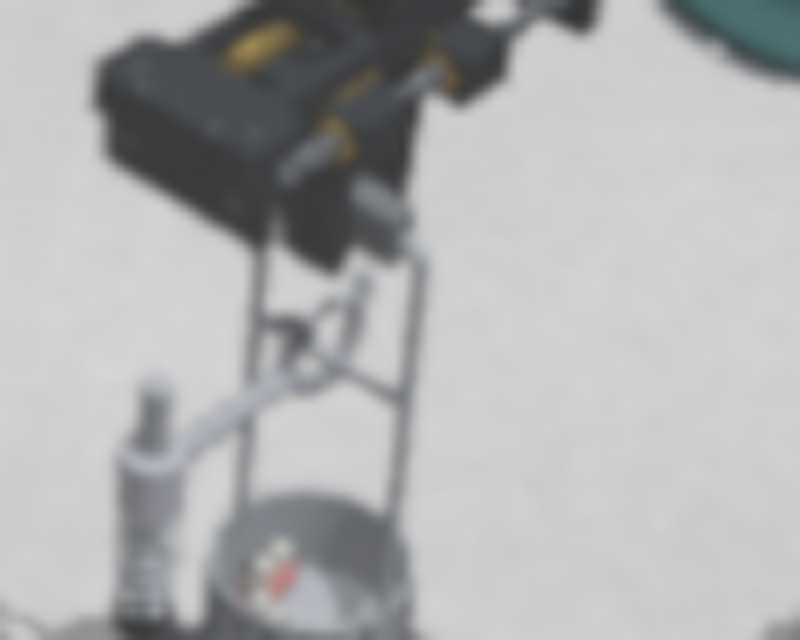

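Emit:
arm_command(
  commands=[
    {"wx": 0, "wy": 0, "wz": 0, "dx": 0, "dy": 0.8, "dz": 0, "fingers": 5},
    {"wx": 0, "wy": 0, "wz": 0, "dx": 0, "dy": 0.8, "dz": 0, "fingers": 5},
    {"wx": 0, "wy": 0, "wz": 0, "dx": 0, "dy": 0.6, "dz": 0, "fingers": 5},
    {"wx": 0, "wy": 0, "wz": 0, "dx": 0, "dy": 0, "dz": 0, "fingers": 5},
    {"wx": 0, "wy": 0, "wz": 0, "dx": 0, "dy": 0, "dz": 0, "fingers": 5},
    {"wx": 0, "wy": 0, "wz": 0, "dx": 0, "dy": 0, "dz": 0, "fingers": 5},
    {"wx": 0, "wy": 0, "wz": 0, "dx": 0, "dy": 0, "dz": 0, "fingers": 5},
    {"wx": 0, "wy": 0, "wz": 0, "dx": 0, "dy": 0, "dz": 0, "fingers": 5},
    {"wx": 0, "wy": 0, "wz": 0, "dx": 0, "dy": 0, "dz": 0, "fingers": 5},
    {"wx": 0, "wy": 0, "wz": 0, "dx": 0, "dy": 0, "dz": 0, "fingers": 5},
  ],
)

```text
time_s: 23.8
position: [0.5818, 0.1698, 0.2422]
orientation: [-1.223, 1.187, -1.187]
ft_force: [0.1, -0.4, -0.4]
grip_width: 0.153
```

```bash
python3 look.py 15
```

```text
[ 0.4122 -0.4926 -0.7274]
t 23.95 pos [0.5818 0.1698 0.2423] F [ 0.1751  0.5629 -0.2041] w 13.3 q6 0.2132367983021685 tilt y [ 0.0002  0.     -1.    ]
jaw yaw 1.7 turn wy(10deg) -0.0 shift now axes [ 0.2421  2.2604 -1.7823] shift after turn [ 0.242   2.2604 -1.7823]
```

Emit:
arm_command(
  commands=[
    {"wx": 0, "wy": 0, "wz": 0, "dx": 0, "dy": 0.5, "dz": 0, "fingers": 5},
    {"wx": 0, "wy": 0, "wz": 0, "dx": 0, "dy": 0.3, "dz": 0, "fingers": 5},
    {"wx": 0, "wy": 0, "wz": 0, "dx": 0, "dy": 0, "dz": 0, "fingers": 5},
    {"wx": 0, "wy": 0, "wz": 0, "dx": 0, "dy": 0, "dz": 0, "fingers": 14},
    {"wx": 0, "wy": 0, "wz": 0, "dx": 0, "dy": 0, "dz": 0, "fingers": 16},
    {"wx": 0, "wy": 0, "wz": 0, "dx": 0, "dy": 0, "dz": 0, "fingers": 19},
    {"wx": 0, "wy": 0, "wz": 0, "dx": 0, "dy": 0, "dz": 0, "fingers": 24},
    {"wx": 0, "wy": 0, "wz": 0, "dx": 0, "dy": 0, "dz": 0, "fingers": 30},
    {"wx": 0, "wy": 0, "wz": 0, "dx": 0, "dy": 0, "dz": 0, "fingers": 36},
    {"wx": 0, "wy": 0, "wz": 0, "dx": 0, "dy": 0, "dz": 0, "fingers": 44},
  ],
  newtons=8,
)

```text
time_s: 25.25
position: [0.5817, 0.1698, 0.2414]
orientation: [-1.223, 1.187, -1.187]
ft_force: [0.5, -0.1, -0.1]
grip_width: 0.488
```

```bash
python3 look.py 16;  python3 - <<'E'
from h import *
im=read_camera('wrist');crop(im,220,130,220,160,3.6,'w16d')
E
```

```text
[-0.0349 -0.1683 -0.1057]
t 25.4 pos [0.5817 0.1698 0.2414] F [-0.4614  0.6993 -0.6814] w 43.9 q6 0.21324730797974353 tilt y [ 0. -0. -1.]
jaw yaw 1.7 turn wy(10deg) -0.0 shift now axes [ 0.2147  1.4174 -1.733 ] shift after turn [ 0.2146  1.4174 -1.733 ]
```

View pics/w16d.png

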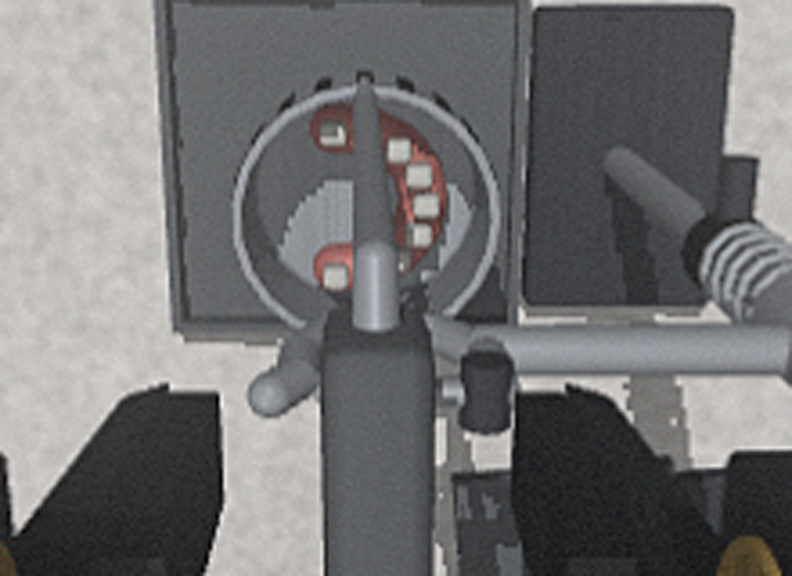

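View pics/s16c.png

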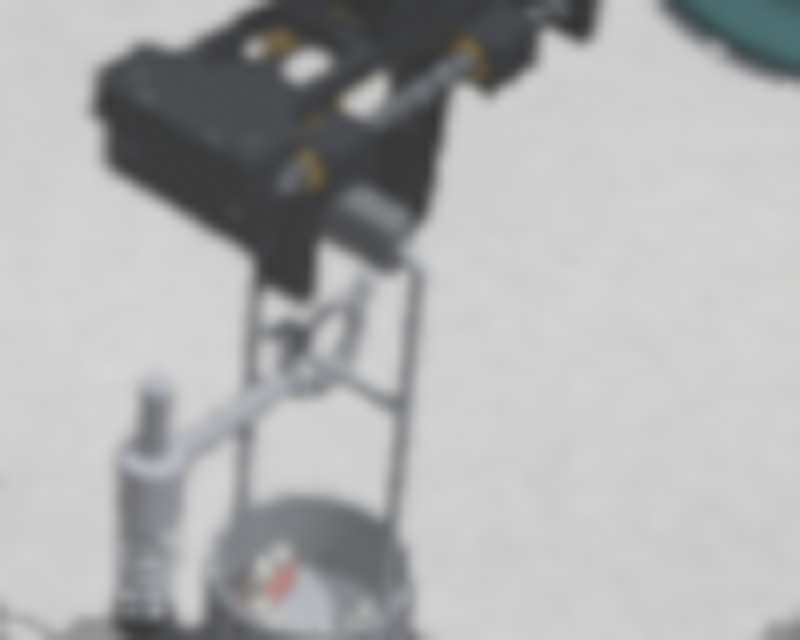

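Released, and the basket hangs clear between the open fingers. I'll go straight up now and let it settle.

Emit:
arm_command(
  commands=[
    {"wx": 0, "wy": 0, "wz": 0, "dx": 0, "dy": -5, "dz": 0, "fingers": 44},
    {"wx": 0, "wy": 0, "wz": 0, "dx": 0, "dy": -10, "dz": 0, "fingers": 44},
    {"wx": 0, "wy": 0, "wz": 0, "dx": 0, "dy": -20, "dz": 0, "fingers": 44},
    {"wx": 0, "wy": 0, "wz": 0, "dx": 0, "dy": -25, "dz": 0, "fingers": 44},
    {"wx": 0, "wy": 0, "wz": 0, "dx": 0, "dy": -25, "dz": 0, "fingers": 44},
    {"wx": 0, "wy": 0, "wz": 0, "dx": 0, "dy": -20, "dz": 0, "fingers": 44},
    {"wx": 0, "wy": 0, "wz": 0, "dx": 0, "dy": -10, "dz": 0, "fingers": 44},
    {"wx": 0, "wy": 0, "wz": 0, "dx": 0, "dy": 0, "dz": 0, "fingers": 44},
    {"wx": 0, "wy": 0, "wz": 0, "dx": 0, "dy": 0, "dz": 0, "fingers": 44},
    {"wx": 0, "wy": 0, "wz": 0, "dx": 0, "dy": 0, "dz": 0, "fingers": 44},
  ],
)

```text
time_s: 26.75
position: [0.5812, 0.1696, 0.355]
orientation: [-1.225, 1.189, -1.187]
ft_force: [1.1, -0.3, 1.2]
grip_width: 0.499
```

Emit:
arm_command(
  commands=[
    {"wx": 0, "wy": 0, "wz": 0, "dx": 0, "dy": 0, "dz": 0, "fingers": 44},
    {"wx": 0, "wy": 0, "wz": 0, "dx": 0, "dy": 0, "dz": 0, "fingers": 44},
    {"wx": 0, "wy": 0, "wz": 0, "dx": 0, "dy": 0, "dz": 0, "fingers": 44},
    {"wx": 0, "wy": 0, "wz": 0, "dx": 0, "dy": 0, "dz": 0, "fingers": 44},
    {"wx": 0, "wy": 0, "wz": 0, "dx": 0, "dy": 0, "dz": 0, "fingers": 44},
    {"wx": 0, "wy": 0, "wz": 0, "dx": 0, "dy": 0, "dz": 0, "fingers": 44},
    {"wx": 0, "wy": 0, "wz": 0, "dx": 0, "dy": 0, "dz": 0, "fingers": 44},
    {"wx": 0, "wy": 0, "wz": 0, "dx": 0, "dy": 0, "dz": 0, "fingers": 44},
    {"wx": 0, "wy": 0, "wz": 0, "dx": 0, "dy": 0, "dz": 0, "fingers": 44},
    {"wx": 0, "wy": 0, "wz": 0, "dx": 0, "dy": 0, "dz": 0, "fingers": 44},
  ],
)

```text
time_s: 28.0
position: [0.5817, 0.1698, 0.3564]
orientation: [-1.223, 1.187, -1.187]
ft_force: [-0.1, -0.2, -0.5]
grip_width: 0.497
```

Run:
```python
from h import *
s1=read_camera('scene')
w=read_camera('wrist')
for i in range(12): read_camera('top')
s2=read_camera('scene');cv2.imwrite('pics/s17.png',s2[:,:,::-1])
d=np.abs(s1.astype(int)-s2).max(2); print('changed px',(d>25).sum(),(d[150:270,330:430]>25).sum())
crop(s2,320,140,130,110,6,'s17c');crop(w,200,100,250,180,3.2,'w17c');plan([.58,.17,.35],1.7)
```

```text
changed px 0 0
t 28.75 pos [0.5817 0.1698 0.3564] F [0.734  0.3192 0.5464] w 43.5 q6 0.21323033013266676 tilt y [ 0.  0. -1.]
jaw yaw 1.7 turn wy(10deg) -0.0 shift now axes [-0.2493  6.4211 -1.6831] shift after turn [-0.2493  6.4211 -1.6831]
```

View pics/s17c.png

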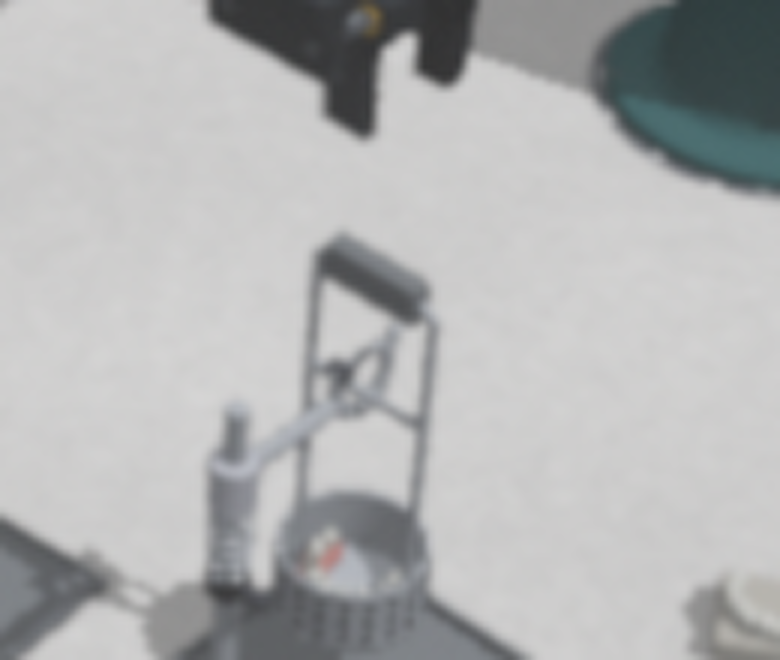

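View pics/w17c.png

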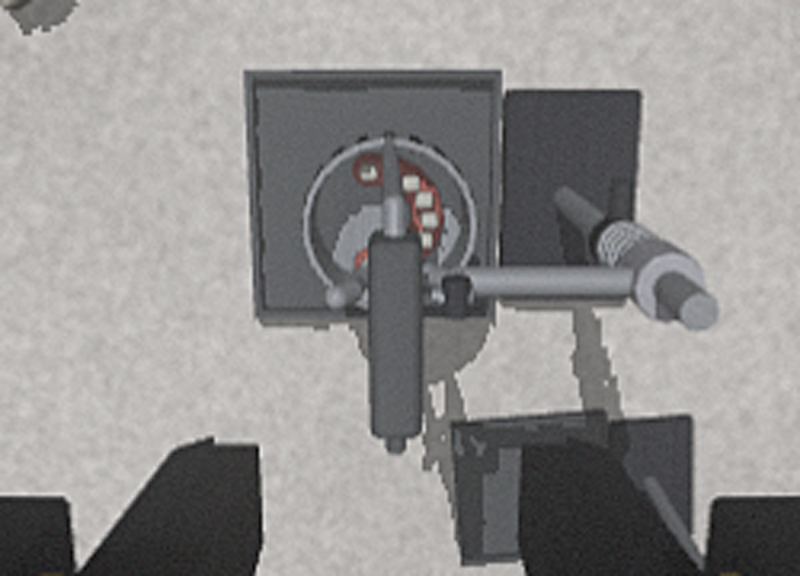

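View pics/s17.png

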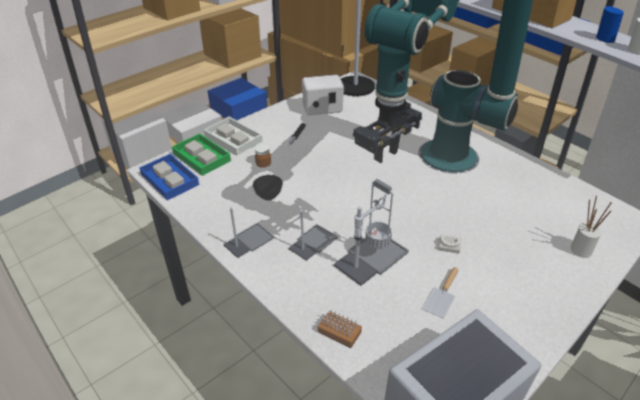

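The basket hangs still in the hook with the gate shut over the bar. The gripper is well clear and the other things have not moved. Handing in.

```bash
python3 -c "
from cell import *
print(job_done())"
```

```text
the job is handed in; nothing more can be done
None
```

The basket with the denture is hanging in the snap hook of the large stand, with the gate shut over its cross-bar. I handed the job in at about 29 s; no verdict was reported.

- **Stand:** I used the only stand whose post measured 238 mm. The other two measured about 166 mm.
- **Threading and pressing:** I gripped the bail's grip and passed the hook through the window from the front. I then pressed the cross-bar down about 30 mm. The gate began to give at a level that puts its axis near 0.219 m. The highest push I read was about 11 N, roughly 7 mm of spring travel, well short of the lower stop. The force then fell away, and the camera showed the gate closed above the bar.
- **Tug:** I lifted the basket until the shut gate carried the hook, adding about 7.5 N, which is roughly 5 mm on the spring. The gate held. I then lowered the bar back into the bowl, let go and moved straight up, clear of the basket.
- **Last checks:** Two scene pictures about 0.7 s apart showed no change, so the basket was still. The bystanders looked untouched, and nothing was pressing on the gripper.

**Limits of the checks:** I worked out the spring travel from force readings, which are noisy by about 0.5 N, so the 5 mm is good to roughly half a millimetre. Force was only read between moves, so the exact peak as the gate snapped was not recorded. My first move call was refused because I left out some keys; nothing moved.

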